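Lock the sample pail's lid and hang the pail on the stand

ROBOT

A 7-joint arm with a two-finger parallel gripper is mounted at the origin on the work surface. World frame = base frame: x ahead of the robot, y to its left, z up, the work surface at z = 0. Lengths are in m, angles in rad, forces in N, time in s.
With the tool pointing down it reaches from about 0.4 to 0.85 m from the base axis. Payload 10.4 kg.
Tool frame: the origin (TCP) lies midway between the tips of the shut fingers; the grasp point (between the pads) lies 19 mm behind it; z points along the fingers, y is the direction in which the jaws open and shut (so a half turn about z gives the same grasp; the last joint's range is limited). The gripper opens to 85 mm and grips with 20 to 120 N. Pads are 22 mm wide; open, the fingers measure 114 mm over their backs; the gripper's body (76 mm by 85 mm) begins 54 mm behind the grasp point. The pads swing forward as they close: fully open they stand 13 mm farther back than shut.
Start: joints at [-1.306, 0.332, -0.065, 1.46, 0.022, 1.35, -0.088], TCP at [0.177, 0.599, 0.231] pointing down, gripper open.
Joint ranges: [-2.6, 2.6], [-0.5, 2.12], [-1.47, 1.34], [0.16, 2.42], [-1.27, 4.41], [0.06, 2.06], [-2.6, 2.6]. Speed limits (rad/s): [2.22, 2.22, 2.79, 2.79, 3.14, 3.14, 3.14].

INTERFACE

Orientations are given as a unit quaternion [x, y, z, w].
In Python, from workcell import manip, viewer gives the robot as it stands.
- The arm moves only by the tool move_arm, never from a script. Its argument "deltas" is a list of rows, each a list of 7 numbers: the shift along the tool's x, y, z in m, then the turn, a rotation vector about the tool's x, y, z in degrees, then the opening, from -1 (shut) to 1 (fully open). In form: [[dx, dy, dz, wx, wy, wz, gripper], ...]. A call has 1 to 10 rows; each row shifts and turns the commanded pose from where the row before left it, along the tool's axes as they then stand; what a row does not reach is not made up. A row lasts 1/8 s, in which the tool goes at most 62.5 mm and 10.7 degrees, less where a joint would pass 70% of its speed; a pose out of reach is approached as far as the arm can. A call with a gripper value outside its range is refused whole. The fingers move at their own pace and stop on an object; "force" is the grip in N (left out, the last holds). Time passes only in rows, so rows that do not move let the fingers close. It gives the time, the measured TCP pose, the force and the opening at its end, in the units of the state.
- manip.get_obs(): the state, without advancing time (a new reading comes with each control period).
- viewer.camera(name): name is "side" or "top"; returns (picture, depth): 400x640x3 uint8, red, green, blue; 400x640 float32, m along the optical axis (not along the pixel's ray), 0 where there is no reading.
- viewer.calibration(name): a dict with "fx", "fy", "cx", "cy" (pixels), "R" (3x3) and "t" (3): a world point X has camera coordinates R X + t. Camera axes: x right, y down, z forward; pixel columns grow to the right and rows downward; lengths in m; the calibration is good to about 2 mm. A picture is of the moment at which its call begins. calibration takes no time and is no camera call.
- manip.hand_in(): hands the job in, once; it reports no verdict.
The state is a dict: "clock": time; "joint_pos": joint angles; "joint_velocities": joint speeds; "tau": joint torques, N m; "position": TCP position; "ee_rot": TCP orientation; "ft_force": force on the tool from outside, world axes, zero at the start; "torque": the same for the moment, N m; "grip_width": opening from 0.0 (shut) to 1.0 (fully open).
Only numpy, scipy, OpenCV 4.12 (cv2) and the standard library are available. Lean on these libraries where they do the work, as an engineer would, in place of code of your own. Each camera call takes 0.05 s, during which the arm holds its last target.

TASK

The lid of the black sample pail is on but not locked: turn its wing knob clockwise until it clicks over into the locked position (pressing down on it helps to keep the pail from turning along). Then lift the folded bail handle upright and hang the pail by it on the two-pronged hook of the steel stand. Keep the pail upright, leave the pots and other things on the counter where they are, and let go when it hangs quietly.

Things in the scene. Friction and masses are not known exactly. Their poses are not given: they have to be found in the camera images.
- pail: Loose round black pail, 0.65-0.9 kg: 108 mm across at the foot, 138 at the lid, lid top 115 mm above the foot. Origin: centre of its underside, z up; label and folded bail on its -x side, the bail's pivots on its +y and -y sides, 90 mm above the foot. Stands free on the mat: at the knob's detent it turns along with the knob unless the knob is pressed down (about 10 N).
- knob_grip (a point): Centre of the grip wing of the grey turn-lock knob on the lid, on its upright axis, 22 mm above the lid's top face. Dial 62 mm across, 7 mm high; on it an upright wing 46 mm long, 13 mm thick, its top 34 mm above the lid. Frame: x along the wing to its pointer end (pale tick on the dial), y across the wing, z up.
- knob (a joint): Knob angle, rad: grows clockwise from above; starts at 0-0.5. Turns easily (0.035 N m) and stays where left up to about 2.04, where a spring detent stops it (0.15 N m, falling as it yields; let go, it springs back to 2.04); past 2.35 it snaps forward by itself to lock, 2.55-2.65 (stop). Locked, the pointer looks to the pail's -y side and two steel bolts sit under the front and rear keepers.
- bail_grip (a point): Centre of the bail's round grip, 100 mm from the pivot axis: grey sleeve 14 mm thick, 34 mm long, on a 6 mm steel wire bail whose straight top is 92 mm long and slopes off to arms 149 mm apart. Frame: y along the grip, z from the pivots out through the grip (up when the bail is upright).
- bail (a joint): Bail angle, rad: 0 = folded on its stops to the pail's -x side, 8 degrees above level, grip centre 104 mm above the pail's foot, 99 mm from its axis (22 mm beyond the front keeper); 1.43 = upright, grip 190 mm above the foot, over the knob; 2.86 = folded to the far side. Starts at 0-0.2. Stiff pivots (0.05 N m): stays where it is left.
- stand: Fixed hanging stand, on the left or the right: grey base plate 180 x 150 x 10 mm, steel post 25 mm square, its centre at x = +72 mm, 285 mm high, with a double-prong hook at the top that points to -x. Origin at the underside of the base, z up, x from the hook's open end back to the post.
- hook (a point): Where the bail hangs: midway between the two prongs, at the centre of the 6 mm wire lying in both troughs, 40 mm to -x of the stand's origin, 262 mm high. Frame as the stand's. Prongs: 8 mm round, at y = +30 and -30 mm, so they take the wire beside the grip sleeve; upturned tips 22 mm to -x, ending 26 mm above this point; back plate 95 mm to +x, top 23 mm above it.
- mat: Flat ribbed dark rubber mat, fixed, 200 x 200 x 3 mm, under the pail. Origin at the centre of its underside, z up.
- paddle_tray: Fixed white open tray, 170 (x) x 150 (y) x 50 mm, with brown trap paddles. Stands on the side that the stand does not take. Origin at the centre of its underside, z up.
- pot_a: Loose empty black trap pot, 80 mm across at the foot, 103 mm at the rim, 115 mm high. Bystander. Origin at the centre of its underside, z up.
- pot_b: Like pot_a: loose empty black pot, 103 mm across, 115 mm high. Bystander. Origin at the centre of its underside, z up.
- pot_stack: Loose stack of five nested black pots, 103 mm across, 173 mm high. Bystander. Origin at the centre of its underside, z up.
- paddles: Loose bundle of brown hardboard paddles with a rubber band, 125 (x) x 28 x 14 mm, lying behind the pail. Bystander. Origin at the centre of its underside, z up.
- label_roll: Loose roll of white labels standing on end, 64 mm across, 40 mm high. Bystander. Origin at the centre of its underside, z up.
- jar: Loose small closed jar, 52 mm across, 75 mm high. Bystander. Origin at the centre of its underside, z up.
- marker: Loose marker pen, 135 mm long (x), 17 mm thick. Bystander. Origin at the centre of its underside, z up.

How it is judged:
By the outcome, as a careful person would: the job done as asked, in the order asked, and still so for the second after the job is handed in, with the robot touching nothing.
It also fails if it takes over 72 s, if anything falls off the work surface, if the arm or the gripper's body presses on something with over 40 N, if the wrist force passes 120 N, or if a joint passes its speed limit or range.

## Working session

There is one attempt and no reset: what is moved stays moved. The work goes in short steps, Python scripts to look and compute and a tool call to move; the robot and the scene stay as the last step left them, time stands still between calls to the robot, and variables do not carry over. Pictures are saved under pics/ and viewed, and the job is handed in when it is done.

Besides the shell and the picture viewer there is one more tool, called after "Call:" as a command line: name --pt "numbers of a row" for each row, then --argument value for the rest. move_arm: Moves the arm, as the interface text tells. Its arguments: {"type":"object","properties":{"deltas":{"type":"array"},"force":{"type":"number"}},"required":["deltas"]}

```bash
mkdir -p pics; ls
python3 - <<'E'
from workcell import manip, viewer
import cv2, numpy as np, json
print(manip.get_obs())
for n in ("side","top"):
    p,d=viewer.camera(n); cv2.imwrite(f"pics/{n}0.png",p[:,:,::-1]); np.savez(f"{n}0.npz",p=p,d=d)
    c=viewer.calibration(n); print(n,c, (d>0).mean())
E
```

```text
pics
{'clock': 0.0, 'joint_pos': array([-1.30559471,  0.33288634, -0.06468166,  1.46098671,  0.0215948 ,
        1.34988812, -0.08850652]), 'joint_velocities': array([-0.00081456,  0.00116548,  0.00042611,  0.00117601, -0.00121573,
        0.00034848,  0.0006728 ]), 'tau': array([ 5.13866653e-04, -6.25446296e+01,  4.92643774e-02, -3.91591358e+01,
        1.60235097e-02,  1.00663278e-02,  3.61616196e-05]), 'position': array([0.17730668, 0.59891303, 0.23048517]), 'ee_rot': array([ 1.43406159e-01,  9.89663645e-01, -7.33264326e-04, -7.07353838e-05]), 'ft_force': array([0.64240124, 0.06255261, 0.19734054]), 'torque': array([ 0.00320526, -0.02617575,  0.00651018]), 'grip_width': 1.0010376867413404}
side {'fx': 403.8269856220362, 'fy': 403.8269856220362, 'cx': 317.6795165136725, 'cy': 192.622208046826, 'R': array([[ 0.99105303, -0.13290189, -0.01228736],
       [-0.10506175, -0.72002985, -0.68594391],
       [ 0.08231598,  0.68109772, -0.72755067]]), 't': array([-0.48114342,  0.17247094,  1.38136118])} 0.99601171875
top {'fx': 450.034253891782, 'fy': 450.034253891782, 'cx': 322.65495433645356, 'cy': 198.21747238518782, 'R': array([[-0.00852598, -0.99994632, -0.00588751],
       [-0.99427204,  0.0091046 , -0.10649041],
       [ 0.1065383 ,  0.00494585, -0.9942963 ]]), 't': array([0.05010282, 0.52146037, 1.39654858])} 0.99584765625
```

View pics/side0.png

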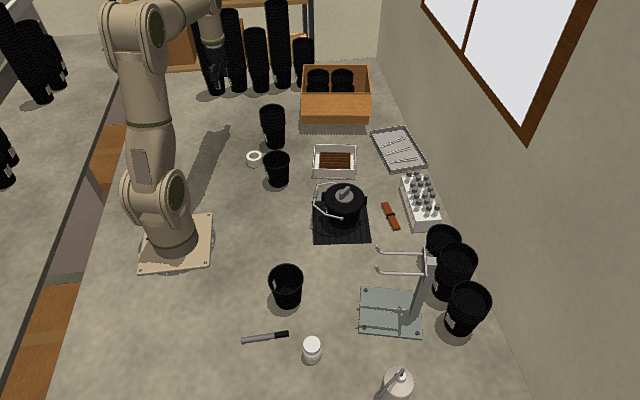

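View pics/top0.png

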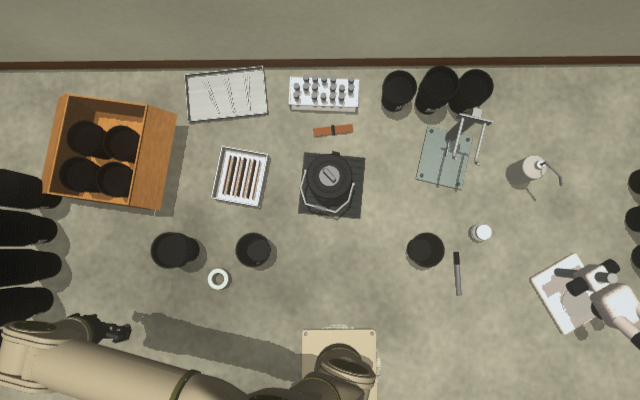

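Run:
```python
import cv2, numpy as np
t=np.load('top0.npz')['p'];s=np.load('side0.npz')['p']
a=cv2.resize(t[135:235,285:385],(600,600),interpolation=cv2.INTER_CUBIC)
cv2.imwrite('pics/ptop0.png',a[:,:,::-1])
b=cv2.resize(s[165:265,295:395],(600,600),interpolation=cv2.INTER_CUBIC)
cv2.imwrite('pics/pside0.png',b[:,:,::-1])
b=cv2.resize(t[85:205,400:520],(600,600),interpolation=cv2.INTER_CUBIC)
cv2.imwrite('pics/stop0.png',b[:,:,::-1])
b=cv2.resize(s[225:345,345:465],(600,600),interpolation=cv2.INTER_CUBIC)
cv2.imwrite('pics/sside0.png',b[:,:,::-1])
```

```text
(no output)
```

View pics/ptop0.png

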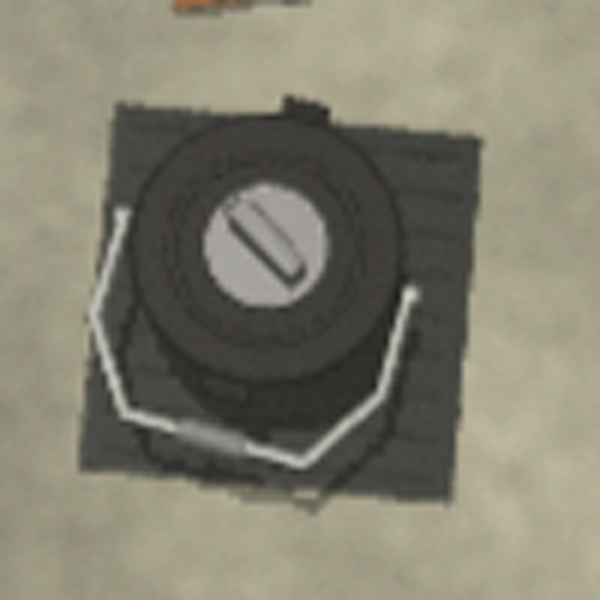

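View pics/pside0.png

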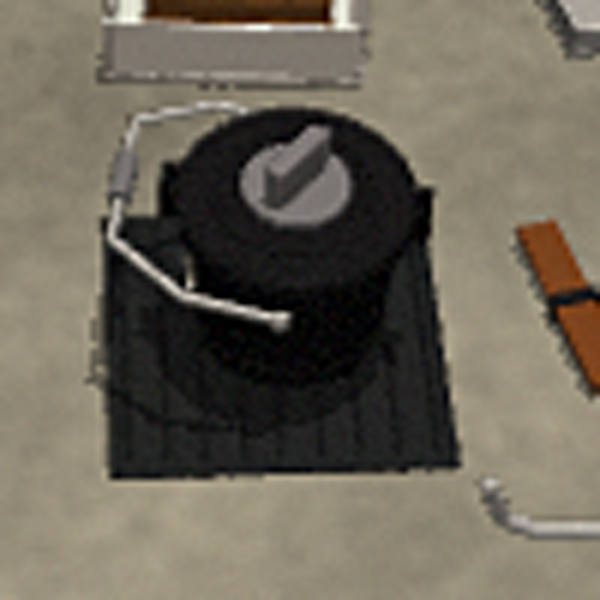

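View pics/stop0.png

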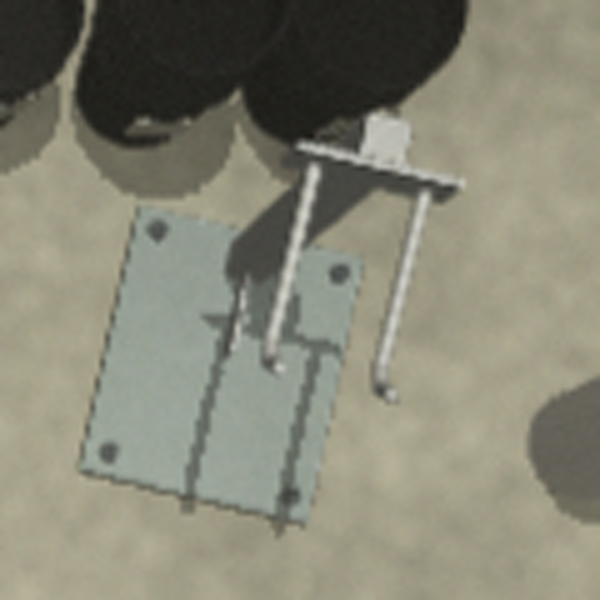

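View pics/sside0.png

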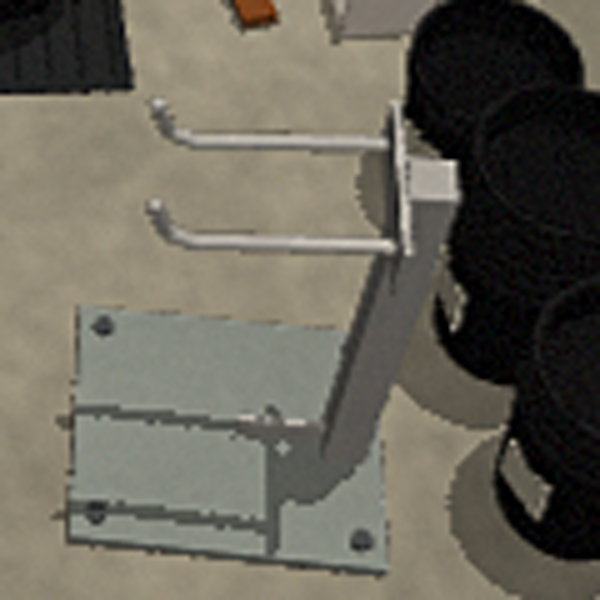

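```bash
cat > h.py <<'E'
import numpy as np, cv2
from workcell import manip, viewer
C={n:viewer.calibration(n) for n in ("side","top")}
def ray(n,u,v):
    c=C[n]; d=c["R"].T@np.array([(u-c["cx"])/c["fx"],(v-c["cy"])/c["fy"],1.]); o=-c["R"].T@c["t"]; return o,d
def onz(n,u,v,z):
    o,d=ray(n,u,v); return o+d*(z-o[2])/d[2]
def tri(ut,us):
    A=[];b=[]
    o1,d1=ray("top",*ut);o2,d2=ray("side",*us)
    M=np.c_[d1,-d2]; s=np.linalg.lstsq(M,o2-o1,rcond=None)[0]
    p,q=o1+d1*s[0],o2+d2*s[1]; return (p+q)/2, np.linalg.norm(p-q)
def proj(n,X):
    c=C[n]; p=c["R"]@np.asarray(X)+c["t"]; return c["fx"]*p[0]/p[2]+c["cx"],c["fy"]*p[1]/p[2]+c["cy"]
def shot(n,name,box,k=6):
    p,d=viewer.camera(n); np.savez(name+".npz",p=p,d=d)
    x0,y0,x1,y1=box; cv2.imwrite("pics/"+name+".png",cv2.resize(p[y0:y1,x0:x1],None,fx=k,fy=k,interpolation=cv2.INTER_CUBIC)[:,:,::-1]); return p,d
E
cat > m.py <<'E'
from h import *
p=np.load('top0.npz')['p'];s=np.load('side0.npz')['p']
T=lambda x,y:(285+(x+.5)/6-.5,135+(y+.5)/6-.5)
S=lambda x,y:(295+(x+.5)/6-.5,165+(y+.5)/6-.5)
U=lambda x,y:(400+(x+.5)/5-.5,85+(y+.5)/5-.5)
V=lambda x,y:(345+(x+.5)/5-.5,225+(y+.5)/5-.5)
# dial mask
for n,im,box in(("top",p,(313,160,345,190)),("side",s,(330,185,357,205))):
    x0,y0,x1,y1=box; g=im[y0:y1,x0:x1].max(2); m=(g>85).astype(np.uint8)
    c=max(cv2.findContours(m,0,1)[0],key=cv2.contourArea); e=cv2.fitEllipse(cv2.convexHull(c)); 
    print(n,e, onz(n,e[0][0]+x0,e[0][1]+y0,.125))
f=lambda a:np.round(a,4)
print("dial tri",tri(T(266,244),S(297,184)))
print("pivots top", f(onz("top",*T(123,213),.093)),f(onz("top",*T(412,293),.093)))
print("pivot -y tri", tri(T(412,293),S(283,320)))
print("sleeve tri",tri(T(210,435),S(124,172)))
print("bail corners",tri(T(123,412),S(135,120)),tri(T(302,463),S(112,237)))
print("mat",[f(onz("top",*T(*q),.003)) for q in((118,102),(481,137),(452,503),(80,470))])
print("wing ends top",f(onz("top",*T(230,207),.152)),f(onz("top",*T(300,280),.152)))
print("base corners",[f(onz("top",*U(*q),.010)) for q in((137,205),(362,258),(305,525),(80,470))])
print("prong tips",tri(U(280,368),V(157,102)),tri(U(391,396),V(154,204)))
print("plate ends",tri(U(298,146),V(396,100)),tri(U(463,183),V(406,252)))
E
python3 m.py
```

```text
top ((16.010498046875, 15.44802474975586), (20.658798217773438, 20.911582946777344), 165.88131713867188) [0.5791981  0.02558946 0.125     ]
side ((14.25034236907959, 9.01085090637207), (15.925928115844727, 18.19337272644043), 64.79719543457031) [0.58111664 0.02917189 0.125     ]
dial tri (array([0.58010417, 0.02584196, 0.12259931]), np.float64(0.00014171942959100465))
pivots top [0.6015 0.0979 0.093 ] [ 0.5592 -0.0479  0.093 ]
pivot -y tri (array([ 0.55946162, -0.04781988,  0.09473444]), np.float64(0.0010715231400816635))
sleeve tri (array([0.48596849, 0.05436946, 0.11683676]), np.float64(0.00015847879436601346))
bail corners (array([0.49799931, 0.09739657, 0.11375589]), np.float64(0.0002711904575720383)) (array([0.47263315, 0.00905896, 0.11381344]), np.float64(0.0012193910717560525))
mat [array([0.6779, 0.1043, 0.003 ]), array([ 0.6567, -0.0924,  0.003 ]), array([ 0.4584, -0.0732,  0.003 ]), array([0.4778, 0.1255, 0.003 ])]
wing ends top [0.5938 0.0434 0.152 ] [0.5578 0.0099 0.152 ]
base corners [array([ 0.7586, -0.2963,  0.01  ]), array([ 0.7219, -0.4411,  0.01  ]), array([ 0.5475, -0.3969,  0.01  ]), array([ 0.5845, -0.2539,  0.01  ])]
prong tips (array([ 0.59613001, -0.303397  ,  0.2865775 ]), np.float64(0.00035130115647882007)) (array([ 0.58112354, -0.3610655 ,  0.28496103]), np.float64(0.00046630986016175393))
plate ends (array([ 0.71546884, -0.31814074,  0.28500972]), np.float64(0.0006851942831295683)) (array([ 0.69367751, -0.40389243,  0.28499387]), np.float64(0.0010723772281070706))
```

Call:
move_arm --pt "-0.034 -0.027 -0.008 0 0 0 1" --pt "-0.034 -0.027 -0.008 0 0 0 1" --pt "-0.034 -0.027 -0.008 0 0 0 1" --pt "-0.034 -0.027 -0.008 0 0 0 1" --pt "-0.034 -0.027 0 0 0 0 1" --pt "-0.034 -0.027 0 0 0 0 1" --pt "-0.034 -0.027 0 0 0 0 1" --pt "-0.034 -0.027 0 0 0 0 1"

```text
clock: 1.1
position: [0.3775, 0.3136, 0.2631]
ee_rot: [0.143, 0.99, -0.0, -0.0]
ft_force: [0.9, 0.4, 0.3]
grip_width: 1.0
```

Call:
move_arm --pt "-0.034 -0.027 0 0 0 0 1" --pt "-0.034 -0.027 0 0 0 0 1" --pt "-0.034 -0.027 0 0 0 0 1" --pt "-0.034 -0.027 0 0 0 0 1" --pt "-0.034 -0.027 0 0 0 0 1" --pt "-0.034 -0.027 0 0 0 0 1" --pt "-0.034 -0.027 0 0 0 0 1" --pt "-0.034 -0.027 0 0 0 0 1"

```text
clock: 2.1
position: [0.5769, 0.0296, 0.263]
ee_rot: [0.143, 0.99, -0.0, -0.0]
ft_force: [0.6, 0.5, 0.2]
grip_width: 1.0
```

Call:
move_arm --pt "0 0 0 0 0 -9.9 1" --pt "0 0 0 0 0 -9.9 1" --pt "0 0 0 0 0 -9.9 1" --pt "0 0 0 0 0 -9.9 1" --pt "0 0 0 0 0 -9.9 1" --pt "0 0 0 0 0 -9.9 0.2" --pt "0 0 0 0 0 0 0.2"

```text
clock: 2.98
position: [0.5762, 0.0306, 0.263]
ee_rot: [-0.365, 0.931, 0.0, -0.0]
ft_force: [0.3, -0.6, -0.1]
grip_width: 0.611
```

```bash
cat >> h.py <<'E'
from scipy.spatial.transform import Rotation as Ro
def st():
    o=manip.get_obs(); R=Ro.from_quat(o["ee_rot"]).as_matrix()
    print("t",round(o["clock"],2),"pos",np.round(o["position"],4),"j",np.round(o["joint_pos"],2),"F",np.round(o["ft_force"],1),"T",np.round(o["torque"],2),"w",round(o["grip_width"],3))
    print("x",np.round(R[:,0],3),"y",np.round(R[:,1],3),"z",np.round(R[:,2],3),"yaw of y",round(float(np.degrees(np.arctan2(R[1,1],R[0,1]))),1))
    return o,R
def to(X):
    o,R=st(); d=R.T@(np.asarray(X)-o["position"]); print("delta tool",np.round(d,4)); return d
E
python3 -c "
from h import *
to([.5803,.0255,.200])"
```

```text
t 2.98 pos [0.5762 0.0306 0.263 ] j [-0.46  0.21  0.38  1.56 -0.08  1.38  2.25] F [ 0.3 -0.6 -0.1] T [ 0.05 -0.03 -0.02] w 0.611
x [-0.733 -0.68   0.   ] y [-0.68   0.733  0.   ] z [-0.001  0.    -1.   ] yaw of y 132.8
delta tool [ 0.0004 -0.0065  0.063 ]
```

Call:
move_arm --pt "0 -0.007 0.03 0 0 0 0.2" --pt "0 0 0.03 0 0 0 0.2" --pt "0 0 0.03 0 0 0 0.2" --pt "0 0 0.02 0 0 0 0.2" --pt "0 0 0.017 0 0 0 0.2" --pt "0 0 0.005 0 0 0 0.2" --pt "0 0 0 0 0 0 0.2"

```text
clock: 3.85
position: [0.5813, 0.0256, 0.1315]
ee_rot: [-0.365, 0.931, 0.0, 0.0]
ft_force: [0.5, 0.1, -0.3]
grip_width: 0.601
```

```bash
python3 -c "
from h import *
shot('side','s1',(295,125,395,225));shot('top','t1',(285,115,385,215))
to([.5803,.0255,.130])"
```

```text
t 3.95 pos [0.5817 0.0256 0.1321] j [-0.43  0.32  0.37  1.72 -0.13  1.12  2.3 ] F [-0.5 -0.2  0.4] T [-0.02 -0.04 -0.02] w 0.599
x [-0.733 -0.68  -0.001] y [-0.68   0.733 -0.001] z [ 0.001  0.    -1.   ] yaw of y 132.9
delta tool [0.0011 0.0009 0.0021]
```

View pics/s1.png

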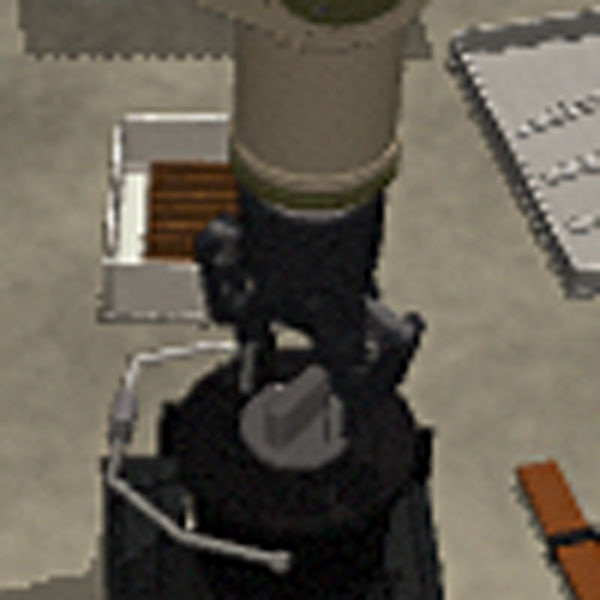

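Call:
move_arm --pt "0 0 0 0 0 0 -1" --pt "0 0 0 0 0 0 -1" --pt "0 0 0 0 0 0 -1" --pt "0 0 0 0 0 0 -1" --pt "0 0 0 0 0 0 -1" --pt "0 0 0 0 0 0 -1" --force 60

```text
clock: 4.7
position: [0.581, 0.0263, 0.1317]
ee_rot: [-0.366, 0.931, 0.001, 0.0]
ft_force: [-3.2, 1.9, 5.4]
grip_width: 0.133
```

```bash
python3 -c "
from h import *
to([.5803,.0255,.130])"
```

```text
t 4.7 pos [0.581  0.0263 0.1317] j [-0.43  0.32  0.37  1.72 -0.13  1.12  2.3 ] F [-3.2  1.9  5.4] T [ 0.68  0.86 -0.04] w 0.133
x [-0.732 -0.681 -0.001] y [-0.681  0.732  0.001] z [-0.     0.001 -1.   ] yaw of y 132.9
delta tool [ 0.001  -0.0001  0.0017]
```

Call:
move_arm --pt "0 0.0005 0.001 0 0 8 -1" --pt "0 0 0 0 0 10 -1" --pt "0 0 0 0 0 10 -1" --pt "0 0 0 0 0 10 -1" --pt "0 0 0 0 0 10 -1" --pt "0 0 0 0 0 10 -1" --pt "0 0 0 0 0 10 -1" --pt "0 0 0 0 0 10 -1" --pt "0 0 0 0 0 10 -1" --pt "0 0 0 0 0 10 -1"

```text
clock: 5.95
position: [0.5806, 0.0245, 0.1315]
ee_rot: [0.465, 0.885, -0.0, -0.0]
ft_force: [-8.7, -3.5, 15.5]
grip_width: 0.137
```

```bash
python3 -c "
from h import *
to([.5803,.0255,.130])
shot('side','s2',(295,125,395,225));shot('top','t2',(285,115,385,215))
"
```

```text
t 5.95 pos [0.5806 0.0245 0.1315] j [-0.66  0.36  0.65  1.73 -0.24  1.13  0.67] F [-8.7 -3.5 15.5] T [-0.77  2.09  0.08] w 0.137
x [-0.567  0.824 -0.   ] y [ 0.824  0.567 -0.001] z [-0.    -0.001 -1.   ] yaw of y 34.5
delta tool [0.001  0.0003 0.0015]
```

View pics/s2.png

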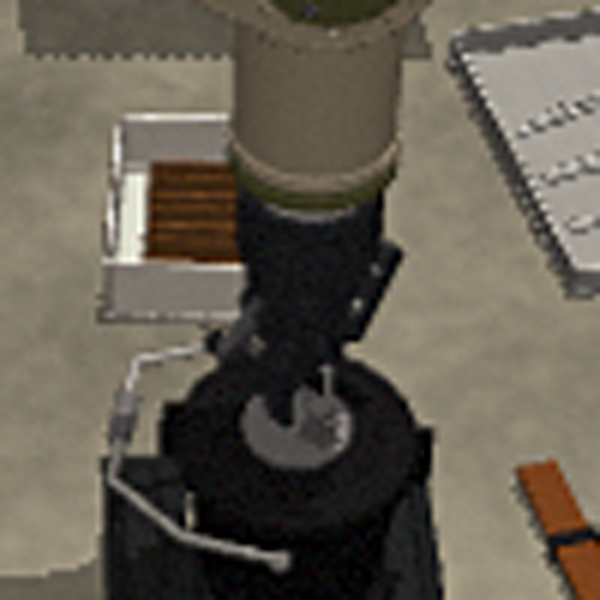

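Call:
move_arm --pt "0 -0.0005 0 0 0 8 -1" --pt "0 0 0 0 0 8 -1" --pt "0 0 0 0 0 8 -1" --pt "0 0 0 0 0 8 -1" --pt "0 0 0 0 0 8 -1" --pt "0 0 0 0 0 8 -1" --pt "0 0 0 0 0 5 -1" --pt "0 0 0 0 0 0 -1"

```text
clock: 7.05
position: [0.5801, 0.0246, 0.1316]
ee_rot: [0.81, 0.586, -0.0, -0.0]
ft_force: [-10.1, -2.0, 16.3]
grip_width: 0.136
```

```bash
python3 -c "
from h import *
to([.5803,.0255,.130])
shot('side','s3',(295,125,395,225));shot('top','t3',(285,115,385,215))
"
```

```text
t 7.05 pos [0.5801 0.0246 0.1316] j [-0.79  0.4   0.83  1.74 -0.32  1.14 -0.18] F [-10.1  -2.   16.3] T [-0.26  2.38 -0.04] w 0.136
x [ 0.313  0.95  -0.   ] y [ 0.95  -0.313 -0.001] z [-0.001 -0.    -1.   ] yaw of y -18.2
delta tool [ 0.0009 -0.0001  0.0016]
```

View pics/s3.png

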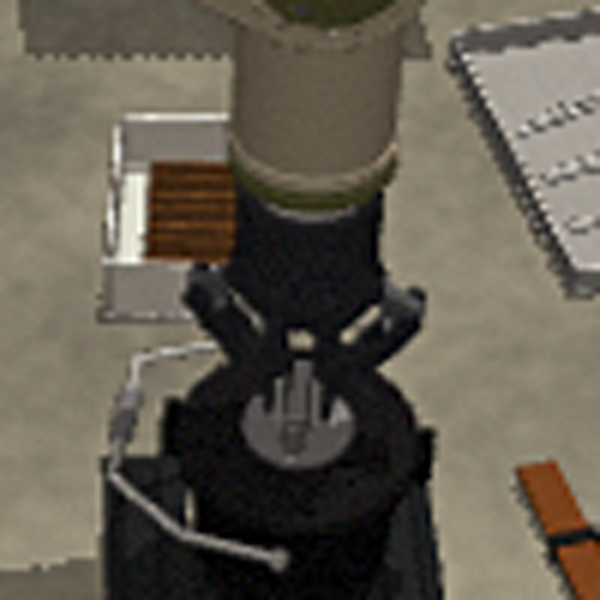

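Call:
move_arm --pt "0 -0.001 -0.001 0 0 0 -1" --pt "0 0 0 0 0 0 -0.2" --pt "0 0 0 0 0 0 -0.2" --pt "0 0 0 0 0 0 -0.2" --pt "0 0 -0.02 0 0 0 -0.2" --pt "0 0 -0.03 0 0 0 -0.2" --pt "0 0 -0.03 0 0 0 -0.2"

```text
clock: 8.02
position: [0.5797, 0.0257, 0.2136]
ee_rot: [0.81, 0.587, 0.0, 0.0]
ft_force: [0.4, 0.1, 0.3]
grip_width: 0.394
```

```bash
python3 -c "
from h import *
to([.494,.0838,.100])
"
```

```text
t 8.03 pos [0.5797 0.0257 0.2136] j [-0.83  0.32  0.87  1.65 -0.25  1.29 -0.23] F [0.4 0.1 0.3] T [-0.04 -0.02  0.05] w 0.394
x [0.311 0.95  0.   ] y [ 0.95  -0.311  0.001] z [ 0.001  0.    -1.   ] yaw of y -18.1
delta tool [ 0.0285 -0.0996  0.1135]
```

Move away over the bail side so that the knob can be seen, then check it.

Call:
move_arm --pt "0.014 -0.045 0 0 0 0 -0.3" --pt "0.014 -0.055 0 0 0 -2 -0.4" --pt "0 0 0 0 0 0 -0.4"

```text
clock: 8.4
position: [0.4909, 0.0866, 0.2126]
ee_rot: [0.797, 0.603, 0.001, -0.002]
ft_force: [-0.1, 0.7, -0.0]
grip_width: 0.298
```

```bash
python3 -c "
from h import *
to([.494,.0838,.100])
shot('side','s4',(295,125,395,225));shot('top','t4',(285,115,385,215))
"
```

```text
t 8.4 pos [0.4909 0.0866 0.2126] j [-1.09  0.05  0.87  1.85 -0.05  1.26 -0.48] F [-0.1  0.7 -0. ] T [-0.03 -0.05  0.03] w 0.298
x [0.272 0.962 0.004] y [ 0.962 -0.272 -0.001] z [-0.     0.005 -1.   ] yaw of y -15.8
delta tool [-0.0024  0.0039  0.1126]
```

View pics/s4.png

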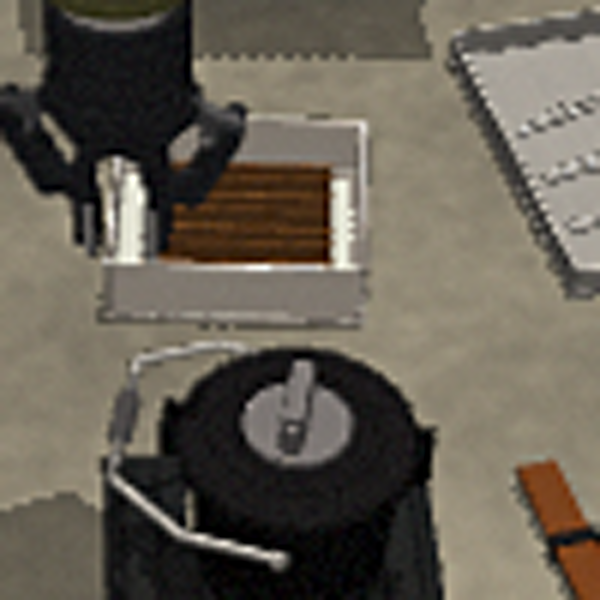

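View pics/t4.png

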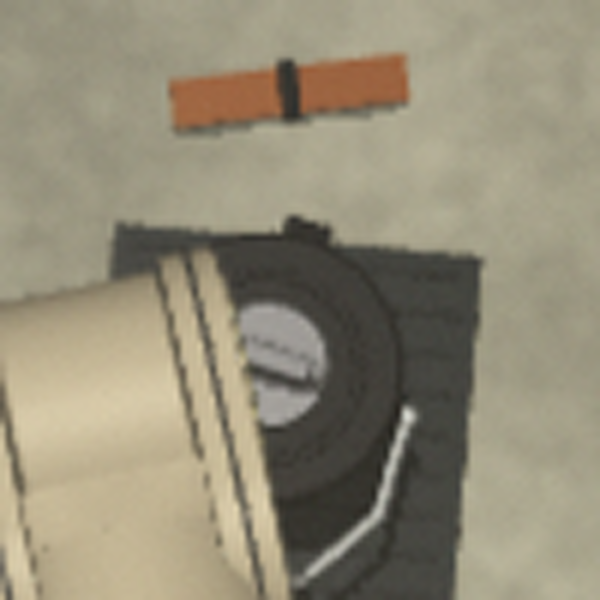

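Call:
move_arm --pt "-0.002 0.004 0.03 0 0 0 -0.4" --pt "0 0 0.03 0 0 0 -0.4" --pt "0 0 0.02 0 0 0 -0.4" --pt "0 0 0.01 0 0 0 -0.4" --pt "0 0 0.01 0 0 0 -0.4" --pt "0 0 0 0 0 0 -0.4"

```text
clock: 9.25
position: [0.4966, 0.0802, 0.1112]
ee_rot: [0.799, 0.601, -0.0, 0.0]
ft_force: [0.2, -1.3, -0.0]
grip_width: 0.301
```

```bash
python3 -c "
from h import *
to([.494,.0838,.100])
shot('side','s5',(275,125,375,225))
"
```

```text
t 9.25 pos [0.4966 0.0802 0.1112] j [-1.02  0.22  0.86  1.96 -0.19  1.05 -0.36] F [ 0.2 -1.3 -0. ] T [ 0.02 -0.01  0.06] w 0.301
x [ 0.278  0.961 -0.001] y [ 0.961 -0.278 -0.   ] z [-0.    -0.001 -1.   ] yaw of y -16.1
delta tool [ 0.0028 -0.0035  0.0112]
```

View pics/s5.png

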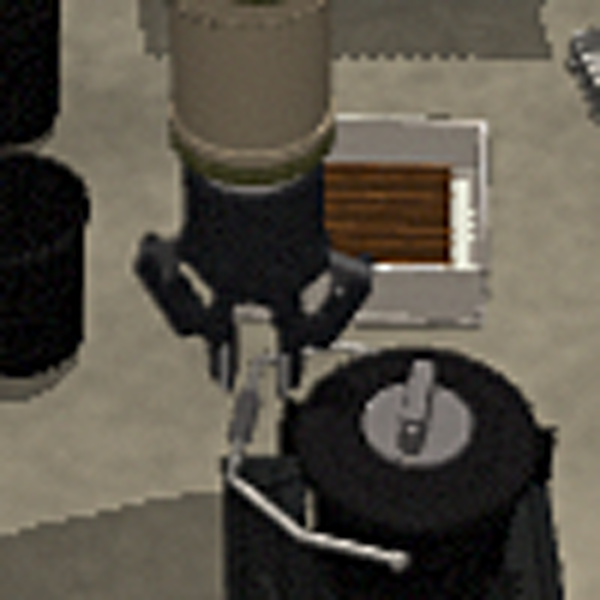

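Call:
move_arm --pt "0.001 -0.003 0.006 0 0 0 -0.4" --pt "0 0 0.005 0 0 0 -0.4" --pt "0 0 0 0 0 0 -0.4" --pt "0 0 0 0 0 0 -1" --pt "0 0 0 0 0 0 -1" --pt "0 0 0 0 0 0 -1" --pt "0 0 0 0 0 0 -1" --pt "0 0 0 0 0 0 -1" --force 25

```text
clock: 10.3
position: [0.4939, 0.0822, 0.1003]
ee_rot: [0.799, 0.601, 0.0, 0.0]
ft_force: [2.8, -1.7, -0.9]
grip_width: 0.054
```

```bash
python3 -c "
from h import *
o,R=st()
# pail frame: pivot axis
px=np.array([.961,-.277]);py=np.array([.277,.961])
d=o['position'][:2]-np.array([.5803,.0255]);print(d@px,d@py)
shot('side','s6',(275,125,375,225))
"
```

```text
t 10.3 pos [0.4939 0.0822 0.1003] j [-1.02  0.23  0.85  1.97 -0.2   1.02 -0.35] F [ 2.8 -1.7 -0.9] T [-0.4  -0.67 -0.14] w 0.054
x [0.277 0.961 0.   ] y [ 0.961 -0.277  0.   ] z [ 0. -0. -1.] yaw of y -16.1
-0.09870136879867748 0.030604935528513386
```

View pics/s6.png

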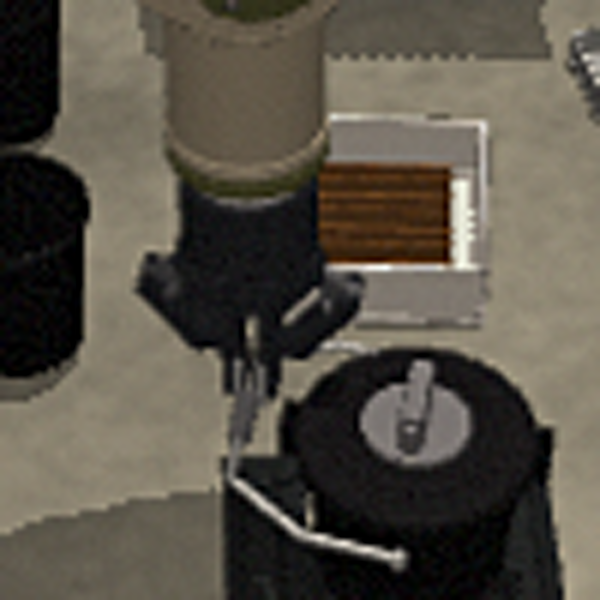

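Call:
move_arm --pt "0 0.0027 -0.01 0 0 0 -1" --pt "0 0.0037 -0.01 0 0 0 -1" --pt "0 0.0048 -0.009 0 0 0 -1" --pt "0 0.0057 -0.009 0 0 0 -1" --pt "0 0.0066 -0.008 0 0 0 -1" --pt "0 0.0074 -0.0075 0 0 0 -1" --pt "0 0 0 0 0 0 -1"

```text
clock: 11.22
position: [0.5242, 0.0739, 0.1545]
ee_rot: [0.799, 0.601, 0.0, 0.0]
ft_force: [-5.9, 1.6, 5.2]
grip_width: 0.055
```

```bash
python3 -c "
from h import *
o,R=st()
px=np.array([.961,-.277]);py=np.array([.277,.961])
d=o['position'][:2]-np.array([.5803,.0255]);print(d@px,d@py)
shot('side','s7',(275,125,375,225))
"
```

```text
t 11.22 pos [0.5242 0.0739 0.1545] j [-0.99  0.23  0.87  1.85 -0.19  1.15 -0.33] F [-5.9  1.6  5.2] T [ 0.24  1.42 -0.11] w 0.055
x [0.277 0.961 0.001] y [ 0.961 -0.277  0.   ] z [ 0.001  0.    -1.   ] yaw of y -16.1
-0.0673189892977973 0.030937764284105333
```

View pics/s7.png

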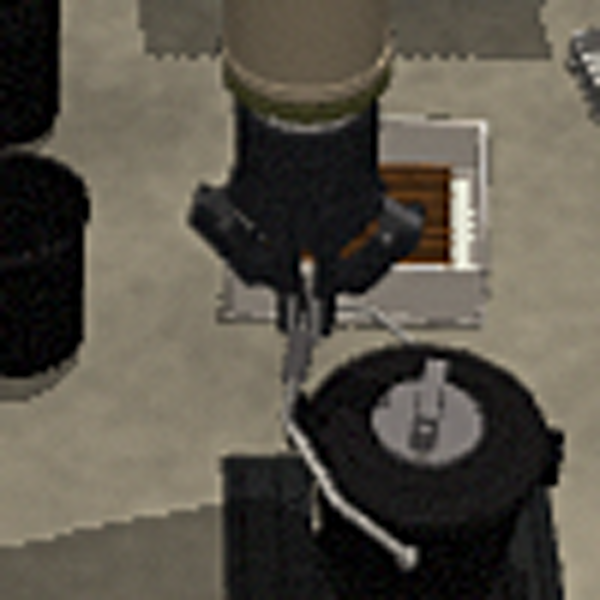

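Call:
move_arm --pt "0 0 0 0 0 0 -0.6" --pt "0 0 0 0 0 0 -0.6" --pt "0 0 0 0 0 0 -0.6"

```text
clock: 11.65
position: [0.5237, 0.0738, 0.1538]
ee_rot: [0.799, 0.601, 0.0, 0.0]
ft_force: [-0.8, -0.0, 0.1]
grip_width: 0.203
```

```bash
python3 -c "
from h import *
o,R=st()
shot('side','s8',(275,125,375,225));shot('top','t8',(285,115,385,215))
"
```

```text
t 11.65 pos [0.5237 0.0738 0.1538] j [-0.99  0.23  0.87  1.85 -0.19  1.15 -0.33] F [-0.8 -0.   0.1] T [-0.03 -0.02 -0.  ] w 0.203
x [0.277 0.961 0.   ] y [ 0.961 -0.277  0.001] z [ 0.001  0.    -1.   ] yaw of y -16.1
```

View pics/s8.png

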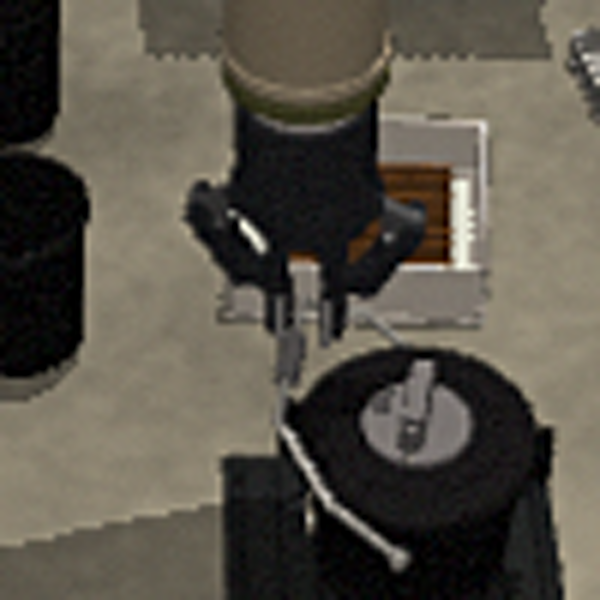

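View pics/t8.png

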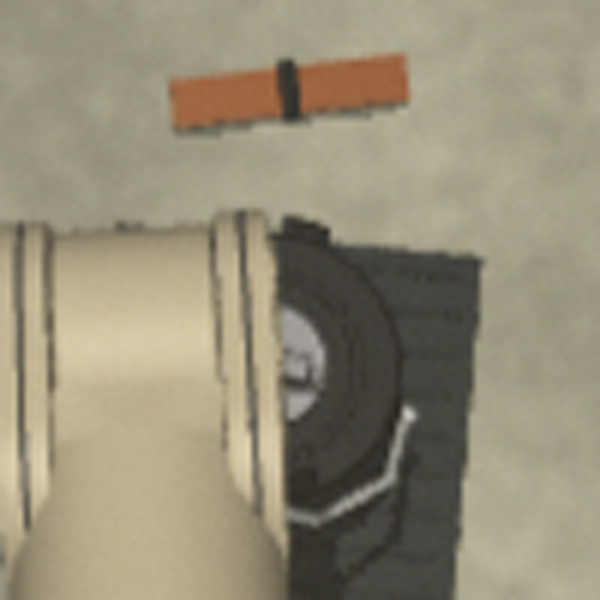

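```bash
python3 -c "
from h import *
px=np.array([.961,-.277,0]);py=np.array([.277,.961,0]);c=np.array([.5803,.0255,.093])
def onplane(u,v,yy):
    o,d=ray('side',u,v); s=(yy-(o-c)@py)/(d@py); X=o+s*d-c; return X@px,X@py,X[2], np.hypot(X@px,X[2]), np.degrees(np.arctan2(X[2],-X@px))
S=lambda x,y:(275+(x+.5)/6-.5,125+(y+.5)/6-.5)
print(onplane(*S(290,352),0.), onplane(*S(283,408),-.046), onplane(*S(400,560),-.075),onplane(*S(333,310),.03),onplane(*S(278,315),.03))
"
```

```text
(np.float64(-0.07202238717285252), np.float64(-1.258442413678852e-16), np.float64(0.07746194697844885), np.float64(0.10577134528674717), np.float64(47.08400677796599)) (np.float64(-0.06938310656633428), np.float64(-0.046000000000000096), np.float64(0.08135280518552954), np.float64(0.10692190789707234), np.float64(49.5402394471712)) (np.float64(-0.0009208499604988173), np.float64(-0.075), np.float64(0.00020868253253267244), np.float64(0.0009441996871080413), np.float64(12.768670663867054)) (np.float64(-0.05209686993862699), np.float64(0.029999999999999995), np.float64(0.0832369198791216), np.float64(0.09819607267281888), np.float64(57.958103537153384)) (np.float64(-0.08297665997638286), np.float64(0.029999999999999975), np.float64(0.07527499242771171), np.float64(0.11203325660636806), np.float64(42.21377218799379))
```

Call:
move_arm --pt "0 0.008 -0.006 0 0 0 -0.6" --pt "0 0.008 -0.005 0 0 0 -0.6" --pt "0 0.009 -0.005 0 0 0 -0.6" --pt "0 0.01 -0.004 0 0 0 -0.6" --pt "0 0.01 -0.004 0 0 0 -0.6" --pt "0 0.01 -0.002 0 0 0 -0.6" --pt "0 0.01 -0.001 0 0 0 -0.6" --pt "0 0.009 0 0 0 0 -0.6" --pt "0 0 0 0 0 0 -0.6"

```text
clock: 12.88
position: [0.5951, 0.0528, 0.1805]
ee_rot: [0.799, 0.601, -0.0, 0.0]
ft_force: [-0.3, 0.6, 0.2]
grip_width: 0.195
```

```bash
python3 -c "
from h import *
o,R=st()
px=np.array([.961,-.277]);py=np.array([.277,.961])
d=o['position'][:2]-np.array([.5803,.0255]);print(d@px,d@py)
shot('side','s9',(295,115,395,215))
"
```

```text
t 12.88 pos [0.5951 0.0528 0.1805] j [-0.84  0.39  0.86  1.64 -0.31  1.25 -0.2 ] F [-0.3  0.6  0.2] T [ 0.02  0.01 -0.04] w 0.195
x [ 0.278  0.961 -0.001] y [ 0.961 -0.278  0.   ] z [ 0.    -0.001 -1.   ] yaw of y -16.1
0.006624365614108819 0.03032215010547565
```

View pics/s9.png

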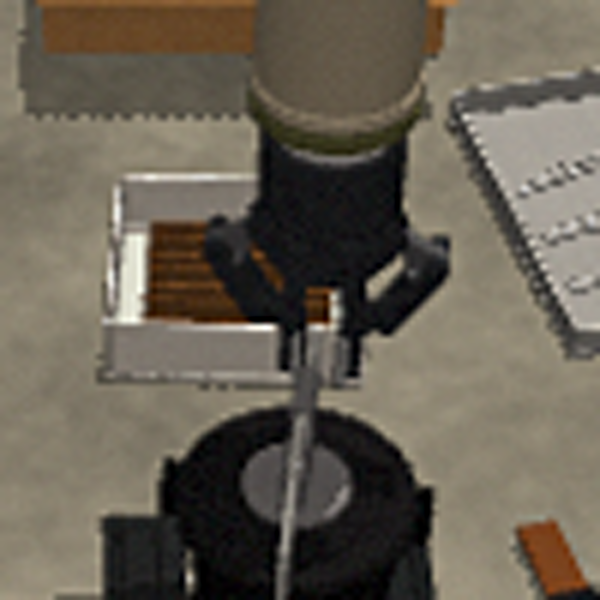

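Call:
move_arm --pt "0 -0.006 0 0 0 0 -0.1" --pt "0 0 0 0 0 0 -0.1" --pt "-0.01 0 0.001 0 0 0 -0.1" --pt "-0.01 0 0.001 0 0 0 -0.1" --pt "-0.01 0 0.002 0 0 0 -0.1" --pt "0 0 0 0 0 0 -0.1"

```text
clock: 13.68
position: [0.5802, 0.0248, 0.1767]
ee_rot: [0.8, 0.6, -0.0, -0.0]
ft_force: [-0.3, -0.3, -0.2]
grip_width: 0.447
```

```bash
python3 -c "
from h import *
o,R=st()
px=np.array([.961,-.277]);py=np.array([.277,.961])
d=o['position'][:2]-np.array([.5803,.0255]);print(d@px,d@py)
shot('side','s10',(295,115,395,215))
"
```

```text
t 13.68 pos [0.5802 0.0248 0.1767] j [-0.83  0.36  0.87  1.69 -0.29  1.23 -0.17] F [-0.3 -0.3 -0.2] T [-0.04 -0.02  0.01] w 0.447
x [ 0.279  0.96  -0.   ] y [ 0.96  -0.279 -0.   ] z [-0.  0. -1.] yaw of y -16.2
0.00010051028783711826 -0.0007383019082530402
```

View pics/s10.png

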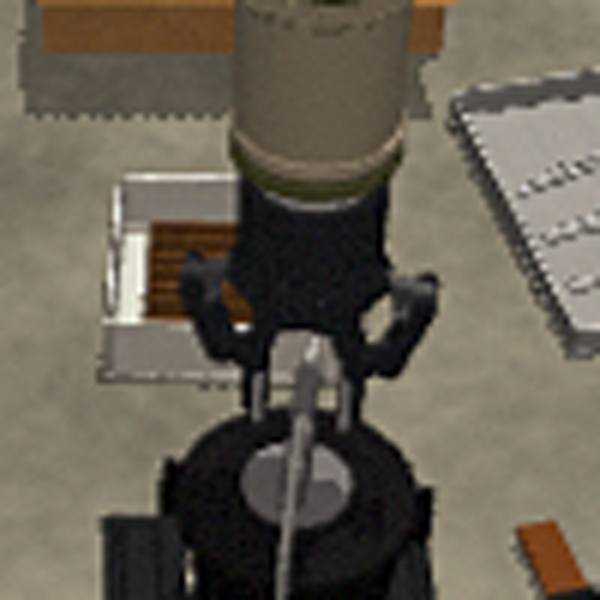

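Call:
move_arm --pt "0 0 0 0 0 0 -1" --pt "0 0 0 0 0 0 -1" --pt "0 0 0 0 0 0 -1" --pt "0 0 0 0 0 0 -1" --pt "0 0 0 0 0 0 -1" --pt "0 0 0 0 0 0 -1" --force 70

```text
clock: 14.48
position: [0.5807, 0.0265, 0.177]
ee_rot: [0.799, 0.601, 0.0, -0.0]
ft_force: [1.0, 2.1, 3.4]
grip_width: 0.135
```

Call:
move_arm --pt "0 0 -0.003 0 0 0 -1" --pt "0 0 -0.004 0 0 0 -1" --pt "0 0 -0.006 0 0 0 -1" --pt "0 0 -0.008 0 0 0 -1" --pt "0 0 -0.008 0 0 0 -1" --pt "0 0 0 0 0 0 -1"

```text
clock: 15.22
position: [0.581, 0.0261, 0.2067]
ee_rot: [0.799, 0.601, 0.001, 0.0]
ft_force: [-0.2, -0.1, -9.2]
grip_width: 0.135
```

```bash
python3 -c "
from h import *
o,R=st()
shot('side','s11',(295,115,395,215))
"
```

```text
t 15.22 pos [0.581  0.0261 0.2067] j [-0.84  0.33  0.89  1.65 -0.26  1.28 -0.19] F [-0.2 -0.1 -9.2] T [ 0.02 -0.    0.05] w 0.135
x [0.277 0.961 0.001] y [ 0.961 -0.277  0.001] z [ 0.001  0.    -1.   ] yaw of y -16.1
```

View pics/s11.png

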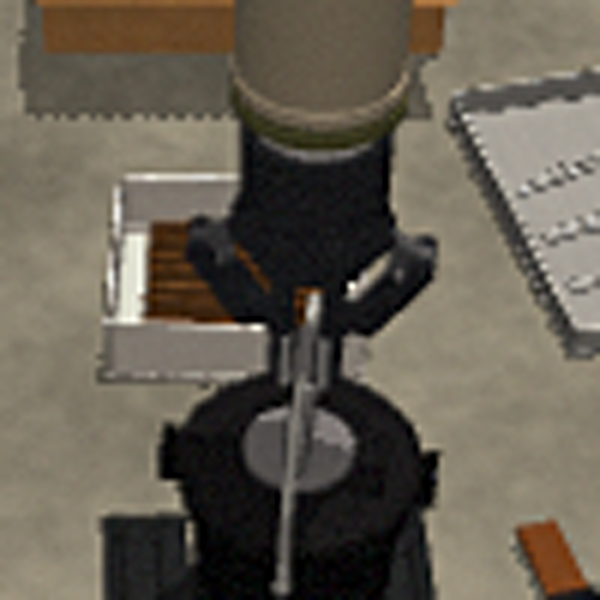

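Call:
move_arm --pt "0 0 -0.006 0 0 0 -1" --pt "0 0 -0.012 0 0 0 -1" --pt "0 0 -0.016 0 0 0 -1" --pt "0 0 -0.018 0 0 0 -1" --pt "0 0 -0.018 0 0 0 -1" --pt "0 0 -0.018 0 0 0 -1" --pt "-0.003 0 -0.016 0 0 0 -1" --pt "-0.006 0.001 -0.014 0 0 0 -1" --pt "-0.01 0.002 -0.008 0 0 0 -1" --pt "-0.014 0.002 -0.002 0 0 0 -1"

```text
clock: 16.52
position: [0.5761, -0.0079, 0.3341]
ee_rot: [0.799, 0.601, 0.0, 0.0]
ft_force: [-0.2, 0.2, -8.9]
grip_width: 0.141
```

Call:
move_arm --pt "-0.018 0.003 0 0 0 0 -1" --pt "-0.022 0.003 0 0 0 0 -1" --pt "-0.026 0.004 0 0 0 0 -1" --pt "-0.028 0.004 0 0 0 0 -1" --pt "-0.03 0.005 0 0 0 0 -1" --pt "-0.03 0.005 0 0 0 0 -1" --pt "-0.03 0.005 0 0 0 0 -1" --pt "-0.028 0.004 0 0 0 -0.6 -1" --pt "-0.026 0.004 0 0 0 -0.6 -1" --pt "-0.022 0.003 0 0 0 -0.6 -1"

```text
clock: 17.77
position: [0.5419, -0.2699, 0.3331]
ee_rot: [0.79, 0.613, -0.0, -0.001]
ft_force: [-2.1, 3.9, -9.0]
grip_width: 0.137
```

Call:
move_arm --pt "-0.018 0.002 0 0 0 0 -1" --pt "-0.014 0.002 0 0 0 0 -1" --pt "-0.01 0.001 0 0 0 0 -1" --pt "-0.006 0.001 0 0 0 0 -1" --pt "-0.003 0 0 0 0 0 -1" --pt "0 0 0 0 0 0 -1" --pt "0 0 0 0 0 0 -1" --pt "0 0 0 0 0 0 -1"

```text
clock: 18.77
position: [0.5363, -0.3172, 0.3329]
ee_rot: [0.789, 0.615, 0.001, -0.002]
ft_force: [-1.7, 8.9, -6.0]
grip_width: 0.13
```

```bash
python3 -c "
from h import *
to([.5355,-.3175,.285])
shot('side','s12',(325,185,455,315),5);shot('top','t12',(380,85,510,215),5)
"
```

```text
t 18.77 pos [ 0.5363 -0.3172  0.3329] j [-0.23  0.42  0.99  1.33 -0.35  1.57  0.47] F [-1.7  8.9 -6. ] T [1.95 0.36 0.58] w 0.13
x [0.244 0.97  0.004] y [ 0.97  -0.244 -0.003] z [-0.002  0.004 -1.   ] yaw of y -14.1
delta tool [-0.0006 -0.0005  0.0479]
```

View pics/s12.png

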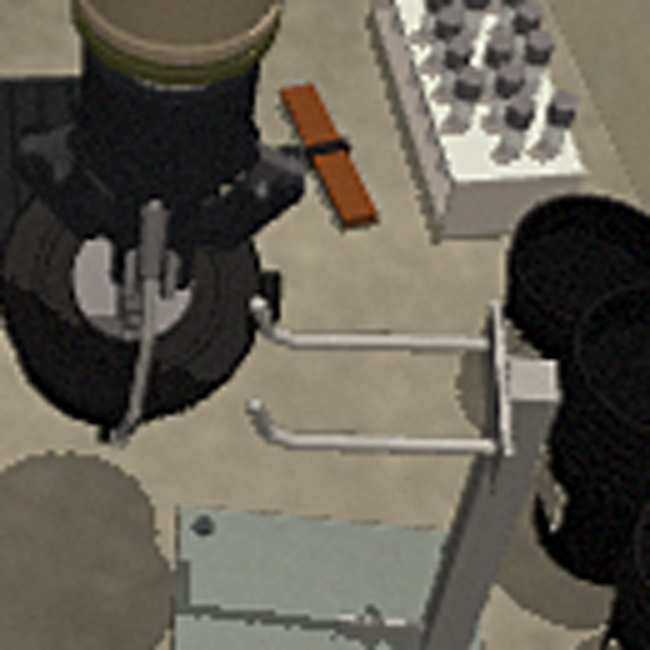

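View pics/t12.png

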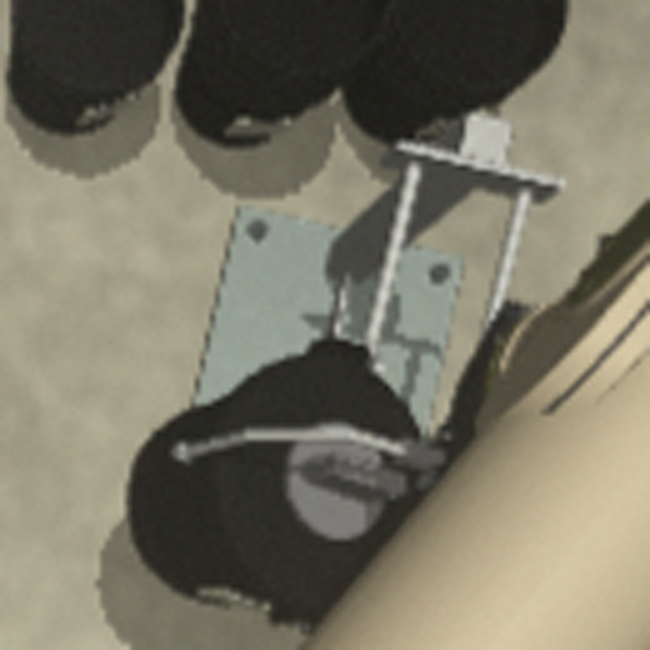

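Call:
move_arm --pt "0.008 0 0 0 0 0 -1" --pt "0.016 0 0 0 0 0 -1" --pt "0.02 -0.004 0 0 0 0 -1" --pt "0.02 -0.01 0 0 0 0 -1" --pt "0.012 -0.012 0 0 0 0 -1" --pt "0.006 -0.012 0 0 0 0 -1" --pt "0 -0.006 0 0 0 0 -1" --pt "0 0 0 0 0 0 -1" --pt "0 0 0 0 0 0 -1"

```text
clock: 20.0
position: [0.5142, -0.229, 0.3338]
ee_rot: [0.79, 0.613, 0.0, 0.0]
ft_force: [-0.3, 1.1, -8.4]
grip_width: 0.13
```

```bash
python3 -c "
from h import *
to([.492,-.3064,.285])
shot('side','s13',(300,165,430,295),5);shot('top','t13',(360,85,490,215),5)
print(onz('top',425,248,.115))
"
```

```text
t 20.0 pos [ 0.5142 -0.229   0.3338] j [-0.52  0.23  1.03  1.5  -0.19  1.52  0.26] F [-0.3  1.1 -8.4] T [-0.25  0.01  0.01] w 0.13
x [ 0.247  0.969 -0.   ] y [ 0.969 -0.247  0.   ] z [ 0. -0. -1.] yaw of y -14.3
delta tool [-0.0805 -0.0024  0.0488]
[ 0.36300666 -0.2537865   0.115     ]
```

View pics/s13.png

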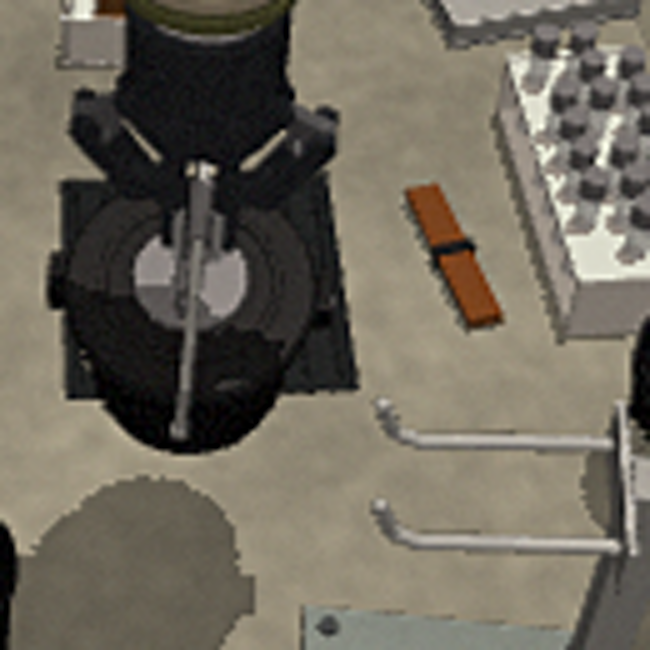

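View pics/t13.png

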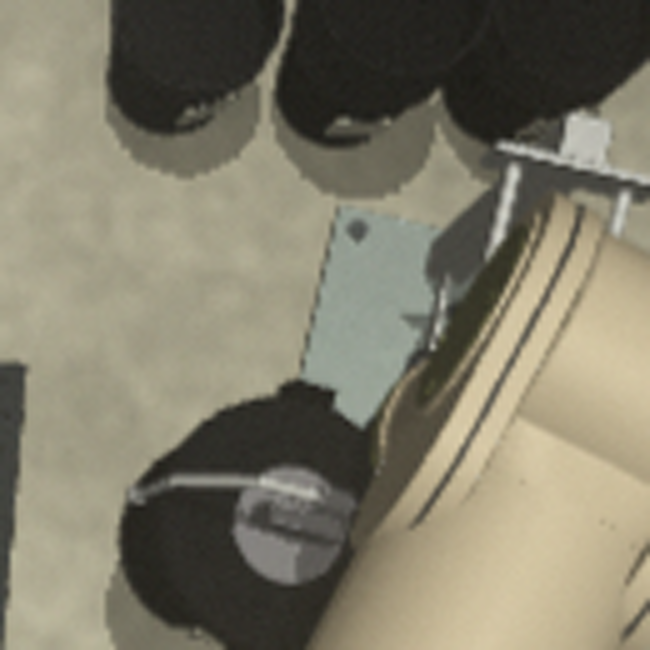

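```bash
python3 -c "
from h import *
T=lambda x,y:(360+(x+.5)/5-.5,85+(y+.5)/5-.5)
S=lambda x,y:(300+(x+.5)/5-.5,165+(y+.5)/5-.5)
tx=np.array([.247,.969,0]);ty=np.array([.969,-.247,0]);p=np.array([.5142,-.229,.3338])
rel=lambda X:np.round([(X-p)@tx,(X-p)@ty,X[2]-p[2]],4)
X,e=tri(T(293,525),S(190,283));print('dial',X,e,rel(X))
# -y pivot on plane of ty=0 (approx) from side; +y pivot from top
def onpl(n,u,v):
    o,d=ray(n,u,v); s=((p-o)@ty)/(d@ty); return o+s*d
for n,q in (('side',S(180,432)),('side',S(201,170))): print(n,rel(onpl(n,*q)))
for z in (.24,.25,.26,.27): print(z,rel(onz('top',*T(137,495),z)),rel(onz('top',*T(175,478),z+.05)))
"
```

```text
dial [ 0.51542401 -0.20548753  0.2765402 ] 0.0003552739912086667 [ 0.0231 -0.0046 -0.0573]
side [-0.1057 -0.     -0.0119]
side [-0.0051 -0.      0.0636]
0.24 [ 0.1021 -0.0022 -0.0938] [ 0.09    0.0027 -0.0438]
0.25 [ 0.1031 -0.0039 -0.0838] [ 0.0912  0.0009 -0.0338]
0.26 [ 0.1041 -0.0056 -0.0738] [ 0.0923 -0.001  -0.0238]
0.27 [ 0.1051 -0.0073 -0.0638] [ 0.0935 -0.0028 -0.0138]
```

Call:
move_arm --pt "0 0 0.006 0 0 0 -1" --pt "0 0 0.012 0 0 0 -1" --pt "0 0 0.018 0 0 0 -1" --pt "0 0 0.02 0 0 0 -1" --pt "0 0 0.02 0 0 0 -1" --pt "0 0 0.02 0 0 0 -1" --pt "0 0 0.014 0 0 0 -1" --pt "0 0 0.008 0 0 0 -1" --pt "0 0 0.004 0 0 0 -1" --pt "0 0 0 0 0 0 -1"

```text
clock: 21.35
position: [0.5142, -0.2286, 0.2119]
ee_rot: [0.79, 0.614, 0.0, 0.0]
ft_force: [-0.8, -0.5, -8.2]
grip_width: 0.128
```

Call:
move_arm --pt "0 0 0 0 -2 0 -1" --pt "0 0 0 0 -3 0 -1" --pt "0 0 0 0 -3 0 -1" --pt "0 0 0 0 -3 0 -1" --pt "0 0 0 0 -3 0 -1" --pt "0 0 0 0 -3 0 -1" --pt "0 0 0 0 -2 0 -1" --pt "0 0 0 0 -1 0 -1" --pt "0 0 0 0 0 0 -1"

```text
clock: 22.48
position: [0.5142, -0.2283, 0.2118]
ee_rot: [0.778, 0.604, -0.137, 0.107]
ft_force: [0.2, -1.1, -9.2]
grip_width: 0.129
```

```bash
python3 -c "
from h import *
st()
shot('side','s14',(300,165,430,295),5);shot('top','t14',(360,105,490,235),5)
"
```

```text
t 22.48 pos [ 0.5142 -0.2283  0.2118] j [-0.76  0.33  1.07  1.75  0.07  1.22  0.02] F [ 0.2 -1.1 -9.2] T [ 0.95 -0.25 -0.  ] w 0.129
x [ 0.232  0.911 -0.342] y [ 0.969 -0.247  0.   ] z [-0.084 -0.331 -0.94 ] yaw of y -14.3
```

View pics/s14.png

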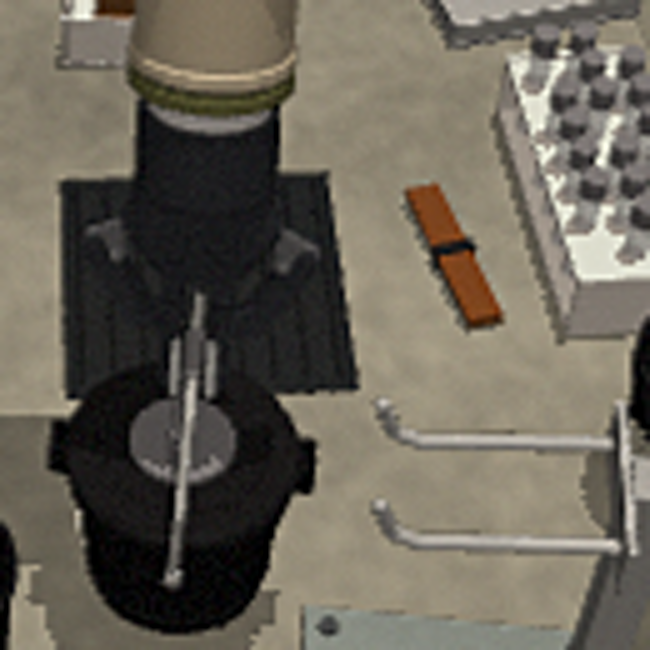

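View pics/t14.png

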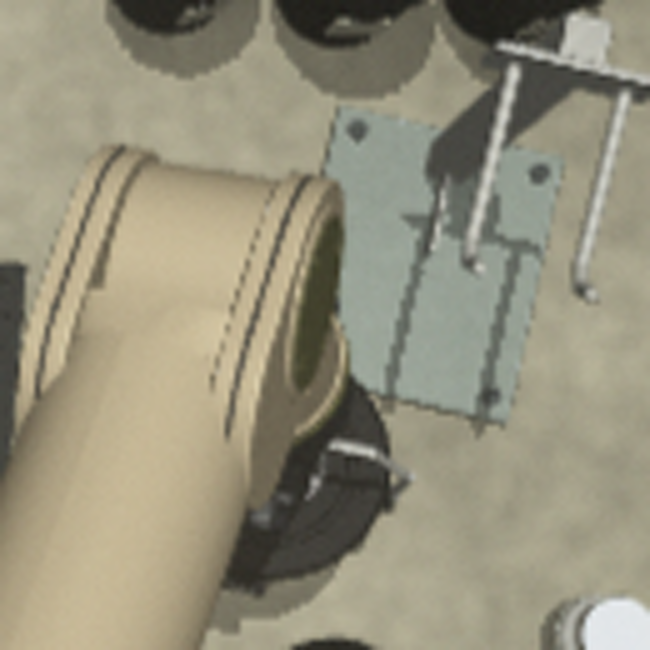

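```bash
python3 -c "
from h import *
T=lambda x,y:(360+(x+.5)/5-.5,105+(y+.5)/5-.5)
S=lambda x,y:(300+(x+.5)/5-.5,165+(y+.5)/5-.5)
tx=np.array([.247,.969,0]);ty=np.array([.969,-.247,0]);p=np.array([.5142,-.2283,.2118])-.016*np.array([-.084,-.331,-.94])
rel=lambda X:np.round([(X-p)@tx,(X-p)@ty,X[2]-p[2]],4)
X,e=tri(T(404,483),S(173,578));print('pivot-y',X,e,rel(X))
for q in ((186,400),(188,385),(183,425)):
  X,e=tri(T(334,444),S(*q));print('corner-y',X,e,rel(X))
for zz in (.14,.15,.16,.17):print('dial',rel(onz('side',*S(183,440),zz)))
"
```

```text
pivot-y [ 0.49592242 -0.29856096  0.13522783] 0.005110458266301394 [-0.0781 -0.0004 -0.0916]
corner-y [ 0.51039181 -0.23961529  0.21857515] 0.003454152221412351 [-0.0174 -0.0009 -0.0083]
corner-y [ 0.51042358 -0.2373445   0.2288697 ] 0.0010207361660386754 [-0.0152 -0.0014  0.002 ]
corner-y [ 0.51042845 -0.24347542  0.20116776] 0.007388546910579788 [-0.0211  0.0001 -0.0257]
dial [ 0.0105 -0.0049 -0.0868]
dial [ 0.0035 -0.0046 -0.0768]
dial [-0.0035 -0.0042 -0.0668]
dial [-0.0104 -0.0038 -0.0568]
```

Call:
move_arm --pt "0.002 0 0.006 0 0 0 -1" --pt "0.003 0 0.008 0 0 0 -1" --pt "0.003 0 0.008 0 0 0 -1" --pt "0.002 0 0.005 0 0 0 -1" --pt "0.001 0 0.003 0 0 0 -1" --pt "0 0 0 0 0 0 -1"

```text
clock: 23.32
position: [0.5153, -0.231, 0.1824]
ee_rot: [0.778, 0.604, -0.137, 0.109]
ft_force: [-2.7, -3.7, 11.8]
grip_width: 0.13
```

Call:
move_arm --pt "0.001 0 0.002 0 0 0 -1" --pt "0.0005 0 0.0015 0 0 0 -1" --pt "0 0 0 0 0 0 -1"

```text
clock: 23.7
position: [0.517, -0.2331, 0.1815]
ee_rot: [0.778, 0.603, -0.136, 0.112]
ft_force: [-2.7, -6.4, 31.2]
grip_width: 0.136
```

Call:
move_arm --pt "-0.001 0 -0.002 0 0 0 -1" --pt "0 0 0 0 0 0 -0.1" --pt "0 0 0 0 0 0 -0.1" --pt "0 0 0 0 0 0 -0.1" --pt "0 0 0 0 0 0 -0.1"

```text
clock: 24.32
position: [0.5141, -0.2284, 0.1781]
ee_rot: [0.777, 0.604, -0.137, 0.107]
ft_force: [-1.0, 0.5, 0.9]
grip_width: 0.451
```

```bash
python3 -c "
from h import *
st()
shot('side','s15',(300,165,430,295),5);shot('top','t15',(360,105,490,235),5)
"
```

```text
t 24.32 pos [ 0.5141 -0.2284  0.1781] j [-0.73  0.37  1.05  1.79  0.04  1.15  0.02] F [-1.   0.5  0.9] T [ 0.34 -0.06 -0.03] w 0.451
x [ 0.232  0.911 -0.342] y [ 0.969 -0.247 -0.   ] z [-0.085 -0.331 -0.94 ] yaw of y -14.3
```

View pics/s15.png

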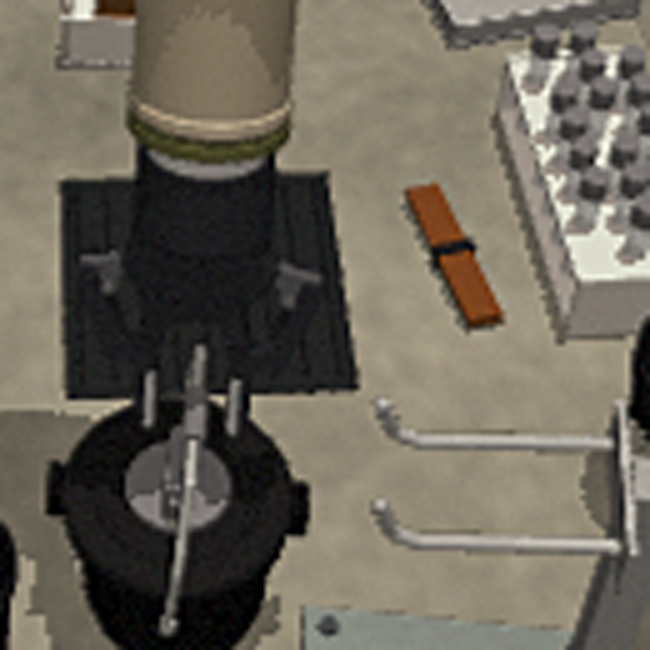

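View pics/t15.png

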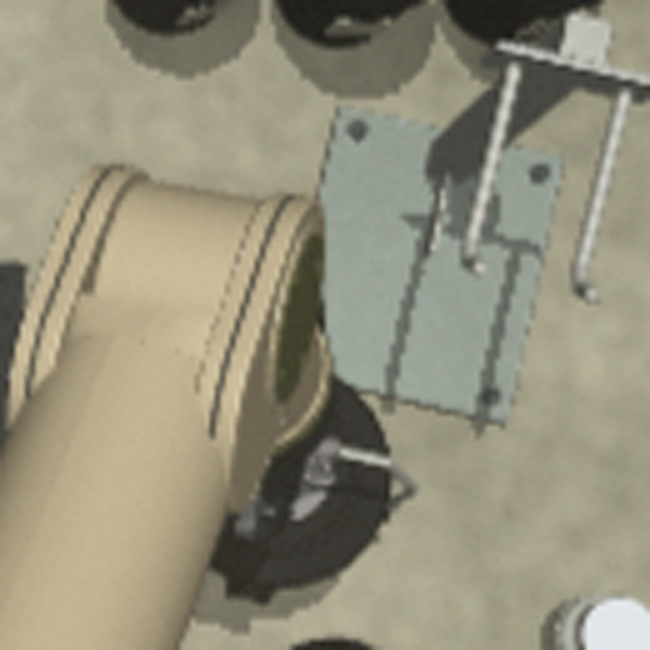

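```bash
python3 -c "
from h import *
S=lambda x,y:(300+(x+.5)/5-.5,165+(y+.5)/5-.5)
T=lambda x,y:(360+(x+.5)/5-.5,105+(y+.5)/5-.5)
c=onz('side',*S(178,487),.122);print(c)
print(tri(T(405,488),S(168,626)))
P=onz('side',*S(168,626),.090);print('pivot',P)
a=P-c;print(np.hypot(a[0],a[1]),np.degrees(np.arctan2(a[0],-a[1])))
"
```

```text
[ 0.50746827 -0.23150067  0.122     ]
(array([ 0.49423025, -0.30794873,  0.10042637]), np.float64(0.009270555966635735))
pivot [ 0.49067978 -0.30227709  0.09      ]
0.0727403320236951 -13.344191691510197
```

Call:
move_arm --pt "0 0 0 0 5 0 -0.1" --pt "0 0 0 0 5 0 -0.1" --pt "0 0 0 0 5 0 -0.1" --pt "0 0 0 0 5 0 -0.1" --pt "0 0 0 0 0 0 -0.1"

```text
clock: 25.05
position: [0.5132, -0.2305, 0.1785]
ee_rot: [0.791, 0.612, -0.0, 0.0]
ft_force: [-0.4, -0.6, 0.3]
grip_width: 0.45
```

```bash
python3 -c "
from h import *
to([.509,-.231,.174])
shot('side','s16',(300,165,430,295),5)
"
```

```text
t 25.05 pos [ 0.5132 -0.2305  0.1785] j [-0.44  0.32  0.95  1.74 -0.28  1.22  0.33] F [-0.4 -0.6  0.3] T [ 0.05  0.03 -0.02] w 0.45
x [ 0.251  0.968 -0.001] y [ 0.968 -0.251  0.   ] z [ 0.    -0.001 -1.   ] yaw of y -14.5
delta tool [-0.0015 -0.004   0.0045]
```

View pics/s16.png

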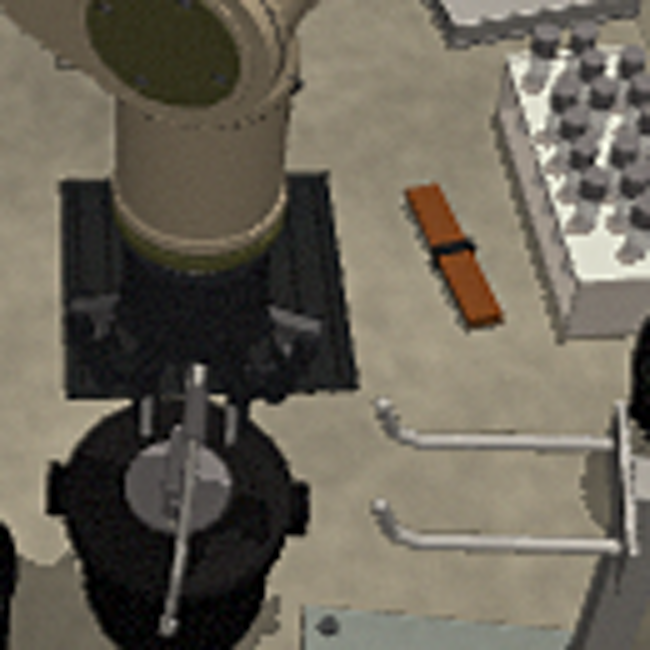

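Call:
move_arm --pt "-0.001 0.001 0.004 0 0 0 -0.1" --pt "0 0 0 0 0 0 -1" --pt "0 0 0 0 0 0 -1" --pt "0 0 0 0 0 0 -1" --pt "0 0 0 0 0 0 -1" --pt "0 0 0 0 0 0 -1" --pt "0 0 0 0 0 0 -1" --force 90

```text
clock: 25.98
position: [0.5149, -0.2297, 0.1743]
ee_rot: [0.79, 0.614, 0.0, 0.0]
ft_force: [0.7, 2.1, -0.0]
grip_width: 0.129
```

Call:
move_arm --pt "0 0 -0.003 0 0 0 -1" --pt "0 0 -0.004 0 0 0 -1" --pt "0 0 -0.006 0 0 0 -1" --pt "0 0 -0.008 0 0 0 -1" --pt "0 0 -0.008 0 0 0 -1" --pt "0 0 -0.004 0 0 0 -1" --pt "0 0 0 0 0 0 -1"

```text
clock: 26.85
position: [0.515, -0.2298, 0.2076]
ee_rot: [0.79, 0.614, 0.0, 0.0]
ft_force: [-0.3, 0.4, -9.2]
grip_width: 0.13
```

```bash
python3 -c "
from h import *
to([.492,-.3064,.279])
shot('side','s17',(300,165,430,295),5)
"
```

```text
t 26.85 pos [ 0.515  -0.2298  0.2076] j [-0.46  0.3   0.96  1.7  -0.26  1.28  0.31] F [-0.3  0.4 -9.2] T [-0.03  0.   -0.01] w 0.13
x [0.247 0.969 0.   ] y [ 0.969 -0.247  0.001] z [ 0.001  0.    -1.   ] yaw of y -14.3
delta tool [-0.0799 -0.0033 -0.0714]
```

View pics/s17.png

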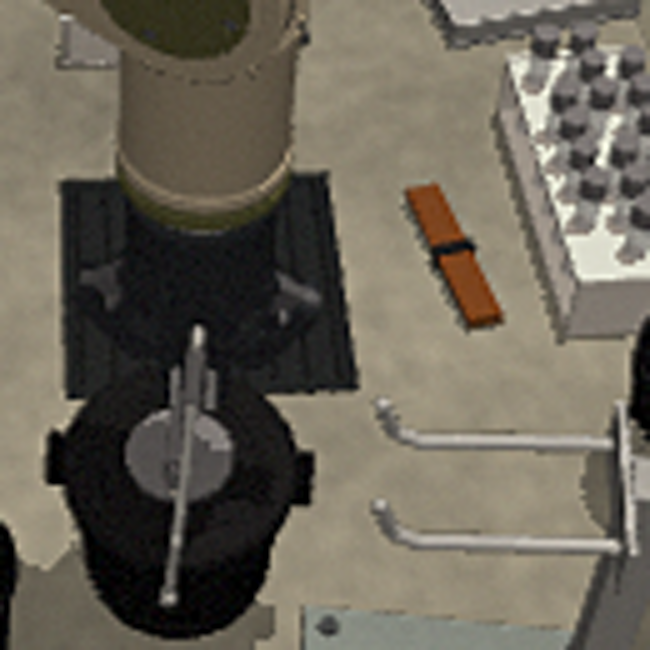

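Call:
move_arm --pt "0 0 -0.006 0 0 0 -1" --pt "0 0 -0.012 0 0 0 -1" --pt "0 0 -0.016 0 0 0 -1" --pt "0 0 -0.016 0 0 0 -1" --pt "-0.003 0 -0.012 0 0 0 -1" --pt "-0.006 0 -0.008 0 0 0 -1" --pt "-0.01 -0.001 -0.004 0 0 0 -1" --pt "-0.012 -0.001 0 0 0 0 -1" --pt "-0.013 -0.001 0 0 0 0 -1" --pt "-0.013 0 0 0 0 0 -1"

```text
clock: 28.15
position: [0.4972, -0.2853, 0.2809]
ee_rot: [0.79, 0.613, -0.0, -0.0]
ft_force: [0.3, -0.3, -7.9]
grip_width: 0.131
```

Call:
move_arm --pt "-0.01 0 0 0 0 0 -1" --pt "-0.007 0 0 0 0 0 -1" --pt "-0.004 0 0 0 0 0 -1" --pt "-0.002 0 0 0 0 0 -1" --pt "0 0 0 0 0 0 -1" --pt "0 0 0 0 0 0 -1"

```text
clock: 28.9
position: [0.4924, -0.3061, 0.2812]
ee_rot: [0.789, 0.614, 0.0, -0.0]
ft_force: [0.0, 0.5, -8.4]
grip_width: 0.126
```

```bash
python3 -c "
from h import *
d=to([.613,-.3373,.282])
shot('side','s18',(325,185,455,315),5);shot('top','t18',(380,85,510,215),5)
"
```

```text
t 28.9 pos [ 0.4924 -0.3061  0.2812] j [-0.33  0.3   1.01  1.55 -0.26  1.43  0.44] F [ 0.   0.5 -8.4] T [-0.02 -0.02  0.02] w 0.126
x [0.246 0.969 0.   ] y [ 0.969 -0.246  0.   ] z [ 0.  0. -1.] yaw of y -14.3
delta tool [-0.0005  0.1246 -0.0008]
```

View pics/s18.png

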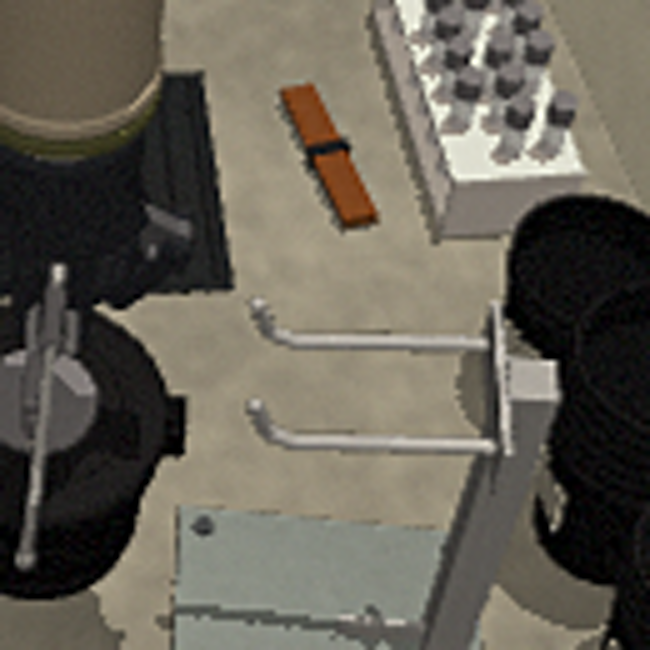

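View pics/t18.png

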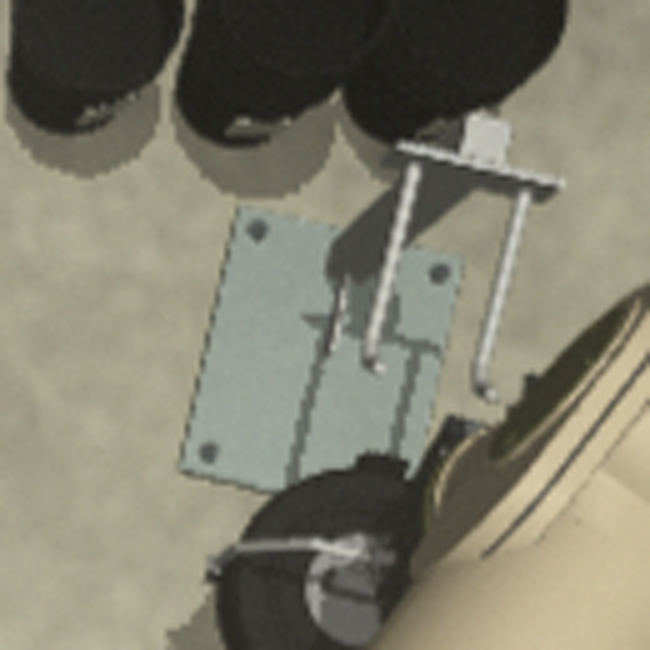

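```bash
python3 -c "
from h import *
p=np.load('s18.npz')['p']
cv2.imwrite('pics/s18b.png',cv2.resize(p[215:315,285:385],None,fx=6,fy=6,interpolation=cv2.INTER_CUBIC)[:,:,::-1])
"
```

```text
(no output)
```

View pics/s18b.png

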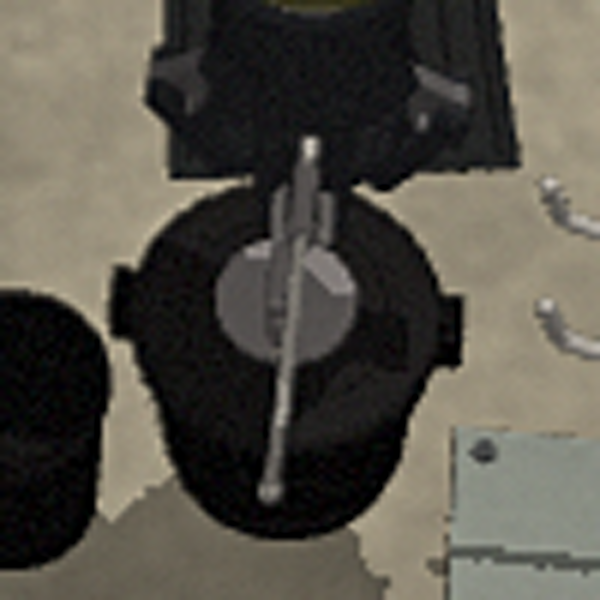

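```bash
python3 -c "
from h import *
S=lambda x,y:(285+(x+.5)/6-.5,215+(y+.5)/6-.5)
T=lambda x,y:(380+(x+.5)/5-.5,85+(y+.5)/5-.5)
p=np.array([.4924,-.3061,.2970]);sx=np.array([.969,-.247,0]);sy=np.array([.247,.969,0]);h=np.array([.613,-.3373,.262])
f=lambda X:np.round([(X-h)@sx,(X-h)@sy,X[2]-h[2]],4)
print('tool',f(p))
print('dial side',f(onz('side',*S(286,301),.2289)))
print('dial top rough',f(onz('top',*T(345,592),.2289)))
P=onz('side',*S(271,492),.197);print('pivot -y',f(P))
print('pivot +y top',f(onz('top',*T(214,569),.197)))
for a in ((548,185),(546,307)):print('tips',f(onz('side',*S(*a),.286)))
for a in ((374,366),(488,395)):print('tips top',f(onz('top',*T(*a),.286)))
"
```

```text
tool [-0.1246  0.0004  0.035 ]
dial side [-0.1312 -0.0037 -0.0331]
dial top rough [-0.1349  0.0077 -0.0331]
pivot -y [-0.1303 -0.0775 -0.065 ]
pivot +y top [-0.1346  0.0733 -0.065 ]
tips [-0.0247  0.0279  0.024 ]
tips [-0.0244 -0.0325  0.024 ]
tips top [-0.0245  0.0318  0.024 ]
tips top [-0.0254 -0.029   0.024 ]
```

Call:
move_arm --pt "0.001 0.005 0 0 0 0 -1" --pt "0 0.009 0 0 0 0 -1" --pt "0 0.012 0 0 0 0 -1" --pt "0 0.012 0 0 0 0 -1" --pt "0 0.011 0 0 0 0 -1" --pt "0 0.009 0 0 0 0 -1" --pt "0 0.006 0 0 0 0 -1" --pt "0 0.004 0 0 0 0 -1" --pt "0 0.002 0 0 0 0 -1" --pt "0 0 0 0 0 0 -1"

```text
clock: 30.25
position: [0.5602, -0.3228, 0.2813]
ee_rot: [0.79, 0.614, 0.0, -0.0]
ft_force: [-0.6, 0.4, -9.5]
grip_width: 0.129
```

```bash
python3 -c "
from h import *
d=to([.613,-.3373,.282])
shot('side','s19',(325,185,455,315),5);shot('top','t19',(380,85,510,215),5)
"
```

```text
t 30.25 pos [ 0.5602 -0.3228  0.2813] j [-0.19  0.48  0.95  1.36 -0.39  1.49  0.48] F [-0.6  0.4 -9.5] T [ 0.01 -0.05  0.01] w 0.129
x [0.247 0.969 0.   ] y [ 0.969 -0.247  0.   ] z [ 0.  0. -1.] yaw of y -14.3
delta tool [-0.001   0.0547 -0.0007]
```

View pics/s19.png

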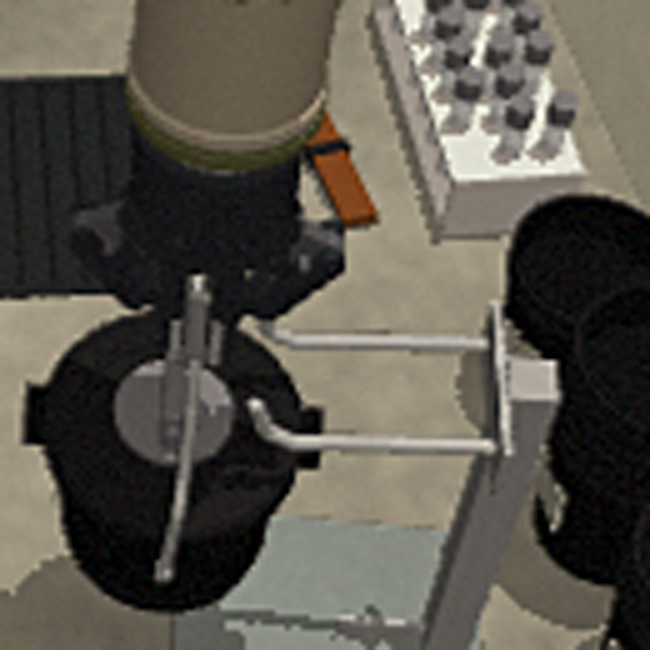

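View pics/t19.png

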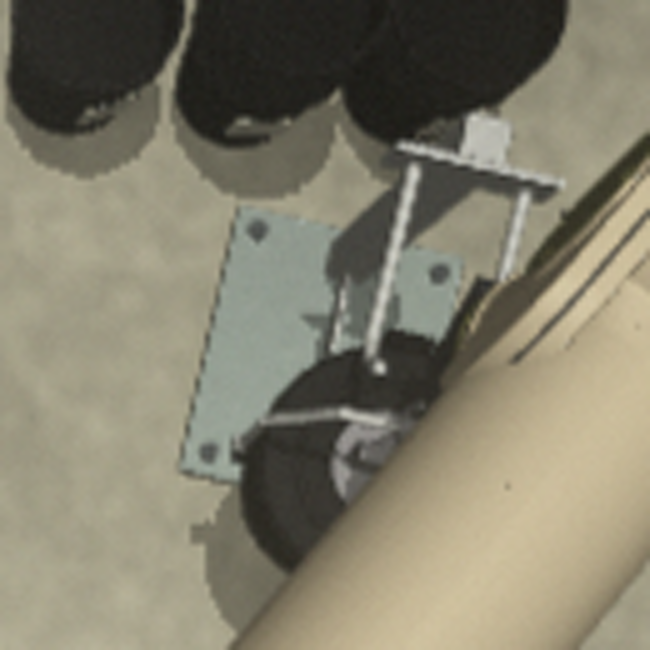

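Call:
move_arm --pt "0 0.004 0 0 0 0 -1" --pt "0 0.007 0 0 0 0 -1" --pt "0 0.008 0 0 0 0 -1" --pt "0 0.008 0 0 0 0 -1" --pt "0 0.007 0 0 0 0 -1" --pt "0 0.005 0 0 0 0 -1" --pt "0 0.003 0 0 0 0 -1" --pt "0 0 0 0 0 0 -1"

```text
clock: 31.35
position: [0.601, -0.3333, 0.2812]
ee_rot: [0.79, 0.614, -0.0, -0.0]
ft_force: [-0.5, 0.0, -9.1]
grip_width: 0.127
```

```bash
python3 -c "
from h import *
d=to([.613,-.3373,.282])
shot('side','s20',(345,195,455,305),5)
"
```

```text
t 31.35 pos [ 0.601  -0.3333  0.2812] j [-0.12  0.58  0.91  1.23 -0.45  1.53  0.47] F [-0.5  0.  -9.1] T [ 0.02 -0.07  0.03] w 0.127
x [ 0.247  0.969 -0.   ] y [ 0.969 -0.247 -0.   ] z [-0. -0. -1.] yaw of y -14.3
delta tool [-0.001   0.0126 -0.0008]
```

View pics/s20.png

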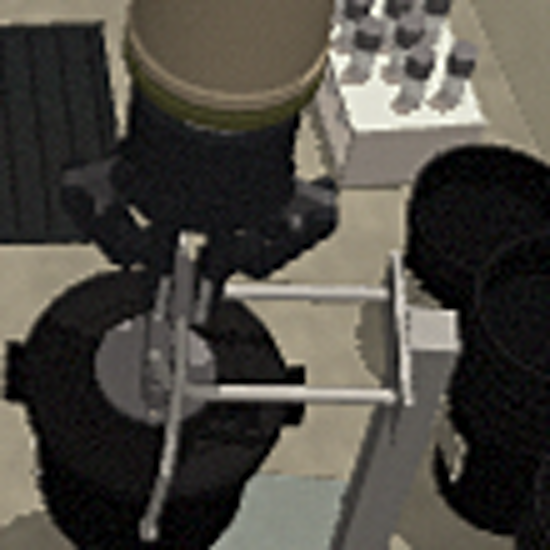

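Call:
move_arm --pt "-0.001 0.004 0.001 0 0 0 -1" --pt "0 0.004 0.002 0 0 0 -1" --pt "0 0.003 0.004 0 0 0 -1" --pt "0 0.001 0.006 0 0 0 -1" --pt "0 0 0.006 0 0 0 -1" --pt "0 0 0.005 0 0 0 -1" --pt "0 0 0.004 0 0 0 -1" --pt "0 0 0.002 0 0 0 -1" --pt "0 0 0 0 0 0 -1"

```text
clock: 32.52
position: [0.6123, -0.3371, 0.2512]
ee_rot: [0.79, 0.614, 0.0, -0.0]
ft_force: [0.2, 0.5, -9.2]
grip_width: 0.13
```

```bash
python3 -c "
from h import *
d=to([.613,-.3373,.246])
shot('side','s21',(345,195,455,305),5)
"
```

```text
t 32.52 pos [ 0.6123 -0.3371  0.2512] j [-0.1   0.62  0.89  1.24 -0.47  1.49  0.48] F [ 0.2  0.5 -9.2] T [-0.   -0.09 -0.02] w 0.13
x [0.247 0.969 0.   ] y [ 0.969 -0.247 -0.   ] z [-0.  0. -1.] yaw of y -14.3
delta tool [-0.0001  0.0007  0.0052]
```

View pics/s21.png

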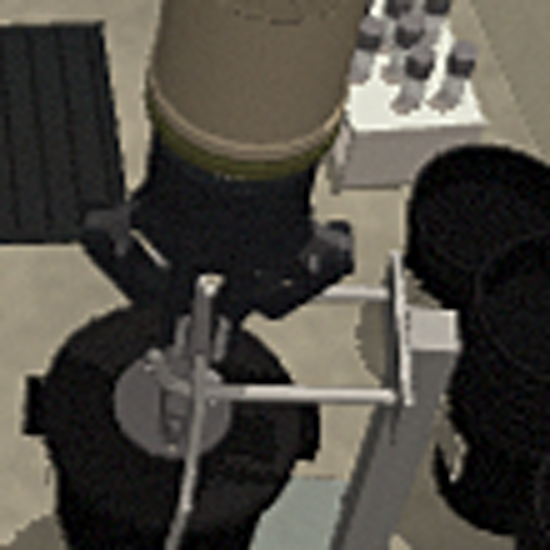

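Call:
move_arm --pt "0 0 0.002 0 0 0 -1" --pt "0 0 0.002 0 0 0 -1" --pt "0 0 0.001 0 0 0 -1" --pt "0 0 0 0 0 0 -1"

```text
clock: 33.08
position: [0.6124, -0.3372, 0.2466]
ee_rot: [0.79, 0.614, 0.0, 0.0]
ft_force: [-0.6, 0.9, -5.8]
grip_width: 0.128
```

Call:
move_arm --pt "0 0 0.001 0 0 0 -1" --pt "0 0 0.001 0 0 0 -1" --pt "0 0 0 0 0 0 -1"

```text
clock: 33.45
position: [0.6125, -0.3372, 0.2462]
ee_rot: [0.79, 0.614, 0.001, 0.001]
ft_force: [-3.9, 3.9, 6.5]
grip_width: 0.129
```

Call:
move_arm --pt "0 0 -0.0008 0 0 0 -1" --pt "0 0 0 0 0 0 -0.5" --pt "0 0 0 0 0 0 -0.4" --pt "0 0 0 0 0 0 -0.3" --pt "0 0 0 0 0 0 -0.3" --pt "0 0 0 0 0 0 -0.3"

```text
clock: 34.2
position: [0.6124, -0.3371, 0.245]
ee_rot: [0.79, 0.614, -0.0, -0.0]
ft_force: [0.4, -0.4, -0.2]
grip_width: 0.353
```

```bash
python3 -c "
from h import *
st()
shot('side','s22',(345,195,455,305),5);shot('top','t22',(380,85,510,215),5)
"
```

```text
t 34.2 pos [ 0.6124 -0.3371  0.245 ] j [-0.1   0.62  0.89  1.25 -0.47  1.48  0.48] F [ 0.4 -0.4 -0.2] T [-0.04 -0.02  0.01] w 0.353
x [0.247 0.969 0.   ] y [ 0.969 -0.247 -0.   ] z [-0.  0. -1.] yaw of y -14.3
```

View pics/s22.png

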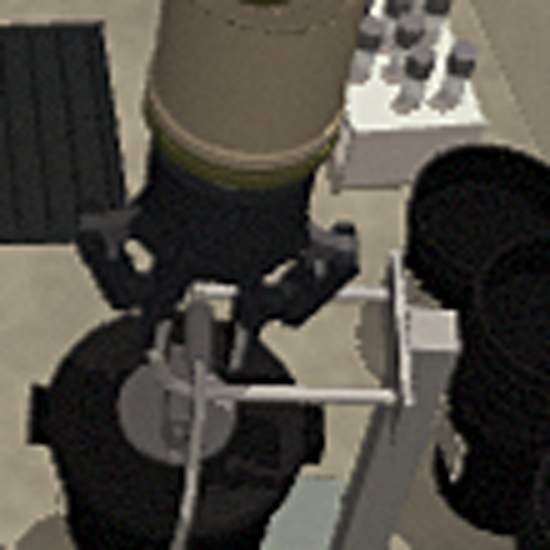

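View pics/t22.png

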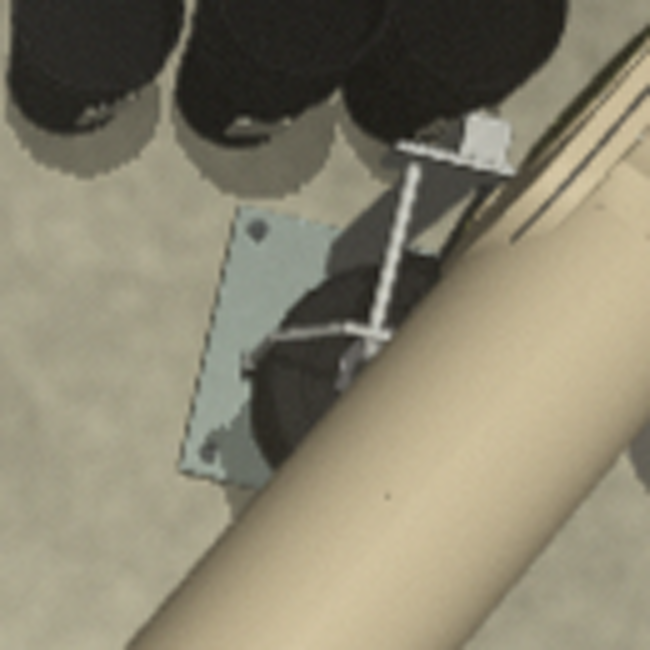

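Call:
move_arm --pt "0 0 -0.005 0 0 0 -0.3" --pt "0 0 -0.01 0 0 0 -0.3" --pt "0 0 -0.015 0 0 0 -0.3" --pt "0 0 -0.02 0 0 0 -0.3" --pt "0 0 -0.025 0 0 0 -0.3" --pt "0 0 -0.025 0 0 0 -0.3" --pt "0 0 -0.025 0 0 0 -0.3"

```text
clock: 35.17
position: [0.6122, -0.3371, 0.3721]
ee_rot: [0.79, 0.614, 0.0, 0.001]
ft_force: [0.6, 0.2, -0.6]
grip_width: 0.344
```

Call:
move_arm --pt "0.01 -0.02 0 0 0 0 -0.3" --pt "0.025 -0.02 0 0 0 0 -0.3" --pt "0.035 -0.02 0 0 0 0 -0.3" --pt "0.035 -0.02 0 0 0 0 -0.3" --pt "0.035 -0.02 0 0 0 0 -0.3" --pt "0.035 -0.02 0 0 0 0 -0.3" --pt "0.025 -0.01 0 0 0 0 -0.3" --pt "0.01 0 0 0 0 0 -0.3" --pt "0 0 0 0 0 0 -0.3"

```text
clock: 36.3
position: [0.5385, -0.1016, 0.3706]
ee_rot: [0.789, 0.614, 0.0, 0.0]
ft_force: [-0.1, -0.9, -0.5]
grip_width: 0.347
```

```bash
python3 -c "
from h import *
st()
shot('side','s23',(335,195,455,315),5);shot('top','t23',(380,85,510,215),5)
p,d=viewer.camera('side');cv2.imwrite('pics/s23f.png',p[:,:,::-1])
"
```

```text
t 36.3 pos [ 0.5385 -0.1016  0.3706] j [-0.74  0.16  0.98  1.46 -0.13  1.59 -0.02] F [-0.1 -0.9 -0.5] T [-0.02 -0.    0.01] w 0.347
x [0.246 0.969 0.   ] y [ 0.969 -0.246  0.001] z [ 0.001 -0.    -1.   ] yaw of y -14.3
```

View pics/s23.png

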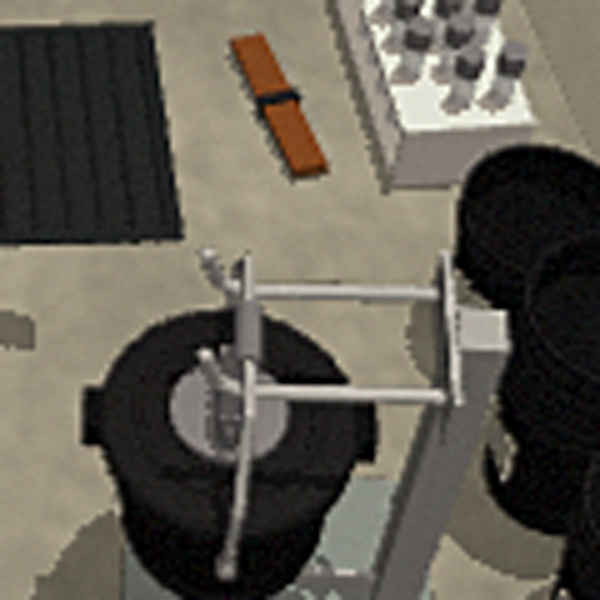

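View pics/t23.png

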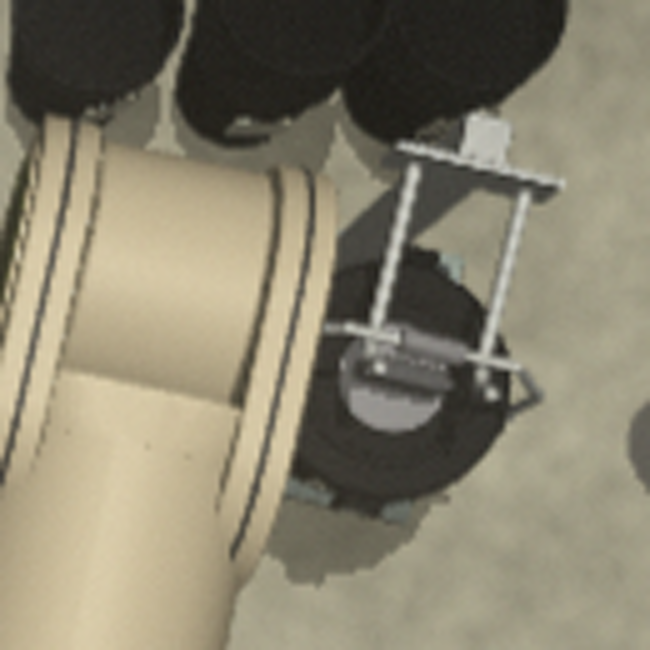

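View pics/s23f.png

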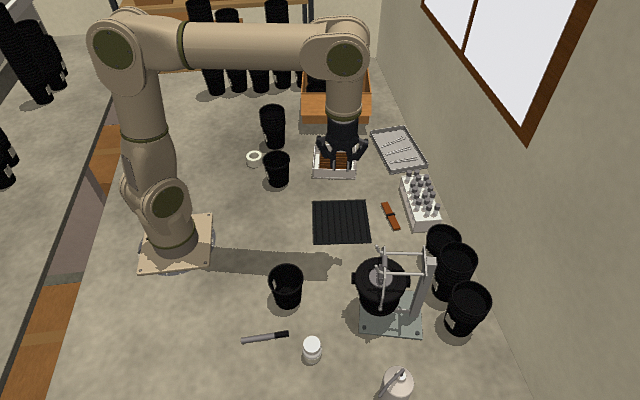

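Call:
move_arm --pt "0 0 0 0 0 0 -0.3" --pt "0 0 0 0 0 0 -0.3" --pt "0 0 0 0 0 0 -0.3" --pt "0 0 0 0 0 0 -0.3" --pt "0 0 0 0 0 0 -0.3" --pt "0 0 0 0 0 0 -0.3" --pt "0 0 0 0 0 0 -0.3" --pt "0 0 0 0 0 0 -0.3" --pt "0 0 0 0 0 0 -0.3" --pt "0 0 0 0 0 0 -0.3"

```text
clock: 37.7
position: [0.5382, -0.1015, 0.37]
ee_rot: [0.79, 0.614, 0.0, -0.0]
ft_force: [-1.2, 0.1, -0.0]
grip_width: 0.355
```

```bash
python3 -c "
from h import *
a,_=shot('side','s24',(335,195,455,315),5); b=np.load('s23.npz')['p']
for i in range(3):
    c,_=shot('side','s25',(335,195,455,315),5)
    print([(np.abs(x[230:310,345:425].astype(int)-c[230:310,345:425]).max(2)>40).sum() for x in (a,b)])
S=lambda x,y:(335+(x+.5)/5-.5,195+(y+.5)/5-.5)
T=lambda x,y:(380+(x+.5)/5-.5,85+(y+.5)/5-.5)
sx=np.array([.969,-.247,0]);sy=np.array([.247,.969,0]);h=np.array([.6125,-.3372,.262])
f=lambda X:np.round([(X-h)@sx,(X-h)@sy,X[2]-h[2]],4)
X,e=tri(T(393,383),S(230,412));print('dial',f(X),e)
X,e=tri(T(527,403),S(227,570));print('pivot-y',f(X),e)
X,e=tri(T(433,343),S(249,330));print('sleeve',f(X),e)
X,e=tri(T(357,505),S(93,415));print('front keeper',f(X),e)
X,e=tri(T(425,255),S(367,435));print('rear keeper',f(X),e)
X,e=tri(T(348,500),S(93,415));print('f2',f(X),e)
"
```

```text
[np.int64(0), np.int64(0)]
[np.int64(0), np.int64(0)]
[np.int64(0), np.int64(0)]
dial [-0.0042 -0.0029 -0.0717] 0.0032649656274020746
pivot-y [ 0.0015 -0.0839 -0.087 ] 0.006638282208003364
sleeve [ 0.0002 -0.001   0.0034] 0.001752826439908053
front keeper [-0.0745 -0.0019 -0.0886] 0.001554805079269618
rear keeper [ 0.0702 -0.0063 -0.0746] 0.0026916260413742997
f2 [-0.0731  0.0021 -0.0944] 0.0011386143248674685
```

View pics/s25.png

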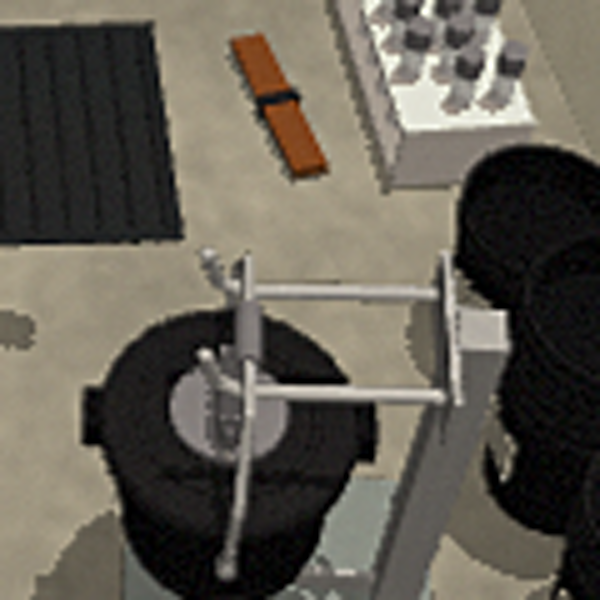

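```bash
python3 -c "
from h import *
a=np.load('side0.npz')['p'].astype(int);b=np.load('s25.npz')['p'].astype(int)
D=np.abs(a-b).max(2)>60
for n,(x0,y0,x1,y1) in dict(pot_a=(265,260,305,310),marker=(238,326,292,346),jar=(300,335,324,365),paddles=(378,200,402,232),potb=(262,150,292,188),stack=(258,102,288,148),roll=(245,148,263,168),dispenser=(375,365,415,398)).items(): print(n,D[y0:y1,x0:x1].sum())
manip.hand_in()
"
```

```text
pot_a 0
marker 0
jar 0
paddles 0
potb 0
stack 0
roll 0
dispenser 0
the job is handed in; nothing more can be done
```

The pail is locked and hanging by its bail on both prongs of the stand's hook, with the gripper open and clear. I handed the job in at about 38 s.

- **Knob:** I turned it about 151° clockwise while pressing down with about 16 N. Afterwards the wing lay along the pail's y axis, as it should when locked. I judged the lock from the wing's direction, because the bolts are too small to see in the pictures.
- **Bail:** I first gripped the wire and lifted, but it would not turn in the pads and the pail tilted. I let go, the pail settled back in place, and I pushed the bail upright with a finger instead.
- **Carrying:** My first approach to the stand was too high, and the pail's side pushed against the left prong with about 9 N. It swung about 20° in the grip. I backed off, stood it level on the bare counter, gripped it again and came in lower with no contact.
- **Last checks:**
  - The wire's centre is at the hook point to within about 3 mm.
  - The pail did not move in pictures about 1.5 s apart.
  - The pots, jar, marker, paddles and label roll showed no change in the side view from the start.
  - The pail is not perfectly upright: it leans roughly 3–5° to the front, because its stiff pivots hold the bail slightly off.

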